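# Put the bar chest away

### The job

Tidy up the bar: lay the steel jigger in the open drawer of the mahogany bar chest and push the drawer fully shut. Then walk the heavy chest back by pushing its two front corner posts in turn, a little each time so that it never swings far round (keep it within about 15 degrees of square to the gallery rail), until its whole back stands squarely against the rail. While walking it do not push on the drawer front, never press on the glass, keep both tumblers standing on top, and leave the other things on the sideboard where they are.

Things in the scene. Friction and masses are not known exactly. Their poses are not given: they have to be found in the camera images.
- chest: Mahogany bar chest 150 deep (x), 270 wide (y), 135 high, flat underside on the sideboard; origin at the underside's centre, x from its front (robot side) to its back, y to the left, z up. Loose, 3.5 to 5 kg in all, friction on wood about 0.6: 17 to 33 N to shove at the middle, about half that at a corner, when it turns about the far end.
- chest_mid (a point): Centre of the chest, 67.5 above the underside, axes as the chest's. Its front, 75 ahead of here: a post 36 wide and full height at each side is foremost (top and bottom boards 4 behind); between the posts the drawer front (73.5 to 121.5 above the sideboard, 2 behind the posts' faces when shut) and under it a glass pane (15 to 65 above the sideboard, 6 behind the posts' faces).
- post_l (a point): Middle of the face of the chest's left (+y) front corner post, 90 above the sideboard, 18 in from the chest's left side; axes as the chest's. Push here, towards the chest's back.
- post_r (a point): The same on the right (-y) front corner post.
- back_l (a point): The chest's left (+y) rear vertical edge, 25 above the sideboard: this edge must come to the rail. Axes as the chest's.
- back_r (a point): The same for the right (-y) rear edge.
- pane: Glass pane 196 wide, 50 high in the lower front of the chest, origin at its centre: not to be pressed.
- drawer (a joint): How far the chest's shallow drawer is open, in m: 0 is shut, 0.11 its full travel; slides out along the chest's -x (towards the robot) with about 1.5 N of friction on wooden runners and stays where left; nothing latches.
- drawer_in (a point): Centre of the drawer's inner floor, 78.5 above the sideboard; axes as the chest's. Moves with the drawer. Inside it is 119 long (x from -62.5 at the front to +56.5 at the back), 178 wide (y), 37 deep; shut, 46.5 are free from floor to the chest's top board. Open by d mm, only x = -62.5 to d - 72.5 is clear of the chest's top (135 above the sideboard).
- front_mid (a point): Middle of the outer face of the drawer front (194 wide, 48 high, 8 thick; this point 97.5 above the sideboard). A brass knob of 18 diameter stands 18 out in front of its middle. Axes as the chest's. It moves with the drawer.
- drawer_front: The drawer front with its knob; origin at the middle of the lower edge of its outer face, axes as the chest's. Push it only to shut the drawer.
- jigger_waist (a point): The stainless steel double jigger lying on its side on the sideboard, 100 g: two cones 40 in diameter at both rims, joined at a waist of 15 diameter and 12 long. This point: middle of the waist, 20 above what it lies on. x runs along the jigger's axis, one rim at +36, the other at -26. It can roll about x, so only the direction of x matters. Grip across the waist.
- rail_face (a point): Middle of the front face (towards the robot) of the gallery rail, the low fixed mahogany upstand with a thin brass rod along the back of the sideboard: 920 long, 52 high (87 with the brass rod and its knobs). x points away from the robot square to the face, y along it; 25 above the sideboard. Home is when both rear edges of the chest touch this face (x = 0 in this frame).
- muddler_mid (a point): Middle of the bamboo muddler lying on the sideboard, 180 long along its x, 28 in diameter: bystander.
- bottle: Empty green glass rum bottle standing, 74 in diameter, 266 high, origin at the centre of its base: bystander.
- coaster: White ceramic coaster, 98 in diameter, 8 thick, origin under its centre: bystander.
- ice_bucket: Stainless ice bucket, 150 in diameter, 150 high, origin under its centre: bystander.
- tumbler_l_mid (a point): Centre (44 up) of the clear glass tumbler standing on the rear left (+y) part of the chest's top, 68 in diameter, 88 high, 220 g; its z points up.
- tumbler_r_mid (a point): Centre (44 up) of the clear glass tumbler standing on the rear right (-y) part of the chest's top, 68 in diameter, 88 high, 220 g; its z points up.
There are look-alikes about, which are no part of the job. Leave any blue or purple look-alike of the part that bears tumbler_l_mid alone. What is shaped like the part that bears tumbler_r_mid but red is not meant.

How it is judged:
By the outcome, as a careful person would: the job done as asked, in the order asked, and still so for the second after the job is handed in, with the robot touching nothing.
It also fails if it takes over 70 s, if anything falls off the work surface, if the arm or the gripper's body presses on something with over 40 N, if the wrist force passes 120 N, or if a joint passes its speed limit or range.

### The arm

A 6-joint arm with a two-finger parallel gripper is mounted at the origin on the work surface. World frame = base frame: x ahead of the robot, y to its left, z up, the work surface at z = 0. Lengths are in mm, angles in rad, forces in N, time in s.
With the tool pointing down it reaches from about 350 to 975 mm from the base axis. Payload 7.1 kg.
Tool frame: the origin (TCP) lies at the very end of the fingers, on their centre line; the grasp point (between the pads) lies 19 mm behind it; z points along the fingers, x is the direction in which the jaws open and shut, and the axes are right-handed (so a half turn about z gives the same grasp; the last joint's range is limited). The gripper opens to 88 mm and grips with 3 to 60 N. Pads are 20 mm wide; open, the fingers measure 115 mm over their backs; the gripper's body (75 mm by 178 mm) begins 61 mm behind the grasp point.
Start: joints at [-1.162, 0.423, 1.63, -0, 1.089, -0.019], TCP at [259.309, -568.651, 222.675] pointing down, gripper open.
Joint ranges: [-3, 3], [-0.9, 2.11], [0.09, 2.58], [-1.31, 4.45], [0.11, 2.69], [-2.54, 2.54]. Speed limits (rad/s): [2.39, 2.39, 3.01, 3.14, 3.14, 3.14].

### API

Orientations are given as a rotation vector (axis times angle).
In Python, from workcell import ctrl gives the robot as it stands. The module is installed in compiled form; this text tells all that it offers.
- The arm moves only by the tool move_arm, never from a script. Its argument "motion" is a list of rows, each a list of 2 entries, a list of its own where there are three numbers: the shift along the tool's x, y, z normalised to -1 to 1, where 1 is 150 mm, then the turn, a rotation vector about the tool's x, y, z normalised to -1 to 1, where 1 is 60 degrees. In form: [[[x, y, z], [rx, ry, rz]], ...]. A call has exactly 5 rows; each row is the pose to reach, as a shift and turn from the pose commanded when the call began, along the tool's axes at that moment; what a row does not reach only later rows make up. A row lasts 1/8 s, in which the tool goes at most 62.5 mm and 10.7 degrees, less where a joint would pass 70% of its speed; a pose out of reach is approached as far as the arm can. A call with a number of a shift or a turn outside -1 to 1 is refused whole. A call with a gripper value outside its range is refused whole. "gripper" is the opening, from 0 (shut) to 1 (fully open), set as the call begins (left out, the last holds). The fingers move at their own pace and stop on an object; the grip force is fixed at half the most. Time passes only in rows, so rows that repeat a pose let the fingers close, or fill a call up. It gives the time, the measured TCP pose, the force and the opening at its end, in the units of the state.
- ctrl.get_obs(): the state, without advancing time (a new reading comes with each control period).
- ctrl.get_image(name): name is "scene" or "top" or "wrist"; returns a dict with "pixels" (480x640x3 uint8, red, green, blue), "camera_matrix" (3x3 intrinsics, pixels), "R" (3x3) and "t" (3): a world point X has camera coordinates R X + t; the wrist camera has in their place "mount" (4x4, takes a point from camera to tool coordinates, whose origin is the TCP and whose axes are the tool frame's). Camera axes: x right, y down, z forward; pixel columns grow to the right and rows downward; lengths in mm; the calibration is good to about 2 mm. A picture is of the moment at which its call begins: read the wrist's pose just before it. There is no depth.
- ctrl.close_job(): hands the job in, once; it reports no verdict.
Trained networks look in the newest picture that a camera, given by its name, has taken for a name from the list of things; names that differ only in an ending like _2 or _b are one class to them, and where a whole thing is asked for, a point or a joint stands for the part that bears it (a point fixed in the world has none). Each returns a list of dicts, best first, with "p" (0 to 1); they miss things now and then, are a little off and sometimes report something else, mostly with a low value. They report only what shows in the picture. A call takes as long as a camera call. They do not tell look-alikes from the thing itself.
- ctrl.boxes_of(camera, name): "location" ([x, y, z] in mm, in world coordinates, good to about 4 mm: the middle of the surface that is visible of it).
- ctrl.regions_of(camera, name): "mask" (480x640 bool, what is visible of it).
- ctrl.pinpoint(camera, name): "location" ([x, y, z] in mm, in world coordinates, good to about 4 mm: a listed point, or the origin of a listed thing).
The state is a dict: "t": time; "qpos": joint angles; "qvel": joint speeds; "joint_torque": joint torques, N m; "ee_pos": TCP position; "orientation": TCP orientation; "ft_force": force on the tool from outside, world axes, zero at the start; "moment": the same for the moment, N m; "width": finger opening in mm.
Only numpy, scipy, OpenCV 4.12 (cv2) and the standard library are available. Lean on these libraries where they do the work, as an engineer would, in place of code of your own. Each camera call takes 0.05 s, during which the arm holds its last target.

## Working session

There is one attempt and no reset: what is moved stays moved. The work goes in short steps, Python scripts to look and compute and a tool call to move; the robot and the scene stay as the last step left them, time stands still between calls to the robot, and variables do not carry over. Pictures are saved under pics/ and viewed, and the job is handed in when it is done.

Besides the shell and the picture viewer there is one more tool, called after ">>>" by a JSON object that holds its "op" and its "data". move_arm: Moves the arm, as the interface text tells. Its arguments: {"type":"object","properties":{"motion":{"type":"array","items":{"type":"array"}},"gripper":{"type":"number"}},"required":["motion"]}

```bash
mkdir -p pics; ls; python3 - <<'E'
from workcell import ctrl
import cv2
o=ctrl.get_obs();print(o)
for c in ["scene","top"]:
    im=ctrl.get_image(c);cv2.imwrite(f"pics/{c}0.png",im["pixels"][:,:,::-1])
    print(c,im["camera_matrix"],im["R"],im["t"])
    for n in ["chest_mid","post_l","post_r","back_l","back_r","drawer_in","front_mid","jigger_waist","rail_face","muddler_mid","bottle","coaster","ice_bucket","tumbler_l_mid","tumbler_r_mid"]:
        print(n,[([round(float(v)) for v in d["location"]],round(float(d["p"]),2)) for d in ctrl.pinpoint(c,n)][:4])
E
```

```text
pics
{'t': 0.0, 'qpos': array([-1.16197583e+00,  4.23835260e-01,  1.63068590e+00, -2.59736927e-05,
        1.08858547e+00, -1.89943530e-02]), 'qvel': array([ 0.00047882,  0.00081925, -0.00032393,  0.00160944,  0.00037506,
       -0.0006979 ]), 'joint_torque': array([ 2.37256558e-03, -5.44612527e+01, -2.73663998e+01,  6.45961706e-02,
        2.26832146e-02, -8.82911877e-05]), 'ee_pos': array([ 259.10278921, -568.15554252,  221.90678736]), 'orientation': array([-2.64169653e+00,  1.69878319e+00,  1.99506074e-03]), 'ft_force': array([ 0.41148354, -0.16050739, -0.27342953]), 'moment': array([-0.01123221, -0.00579383,  0.05703403]), 'width': 87.67728596078668}
scene [[509.55363577   0.         311.22874321]
 [  0.         509.55363577 237.33515386]
 [  0.           0.           1.        ]] [[-0.99461326 -0.10208003 -0.01800372]
 [-0.0656124   0.75446937 -0.65304745]
 [ 0.08024636 -0.64834839 -0.75710296]] [ 590.74399324  173.35498539 1296.91727468]
chest_mid []
post_l [([570, 67, 86], 0.96), ([637, -53, 4], 0.73), ([556, -164, 89], 0.7)]
post_r [([570, 67, 86], 0.96), ([637, -53, 4], 0.73
[... 881 characters left out ...]
 618.41615845 1341.68781831]
chest_mid [([636, 451, -3], 0.19)]
post_l [([566, 73, 92], 0.83), ([553, -164, 89], 0.83)]
post_r [([566, 73, 92], 0.83), ([553, -164, 89], 0.83)]
back_l []
back_r []
drawer_in [([543, -45, 78], 0.87)]
front_mid [([472, -41, 98], 0.73), ([664, 14, 181], 0.24)]
jigger_waist [([556, -167, 88], 0.59), ([403, 321, 17], 0.53)]
rail_face [([808, 22, 22], 0.75)]
muddler_mid [([442, -300, 12], 0.97)]
bottle [([637, 450, 2], 0.63)]
coaster [([623, -476, 2], 0.88)]
ice_bucket [([451, -570, 2], 0.93)]
tumbler_l_mid [([547, 184, 44], 0.93), ([662, 197, 46], 0.91), ([664, 11, 182], 0.62), ([449, -568, 1], 0.54)]
tumbler_r_mid [([658, -261, 48], 0.9), ([666, -119, 177], 0.69)]
```

View pics/scene0.png

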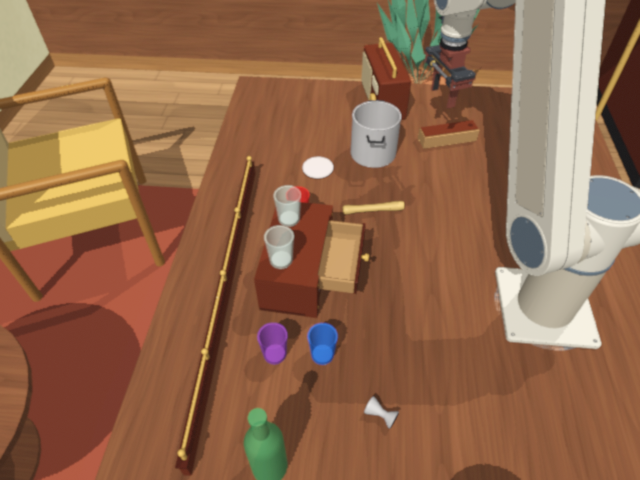

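View pics/top0.png

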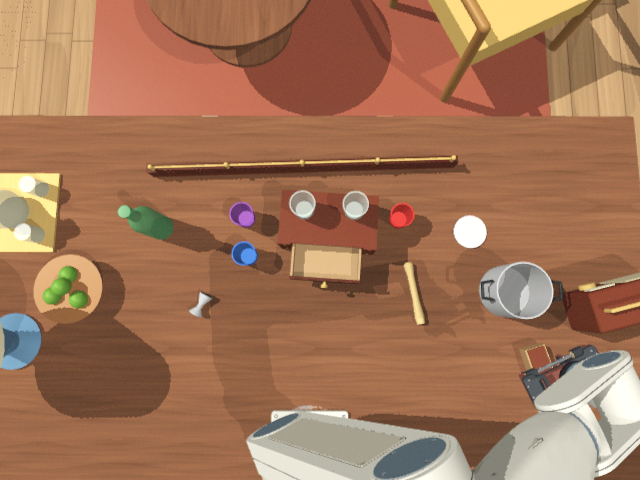

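```bash
cat > h.py <<'E'
from workcell import ctrl
import numpy as np, cv2
from scipy.spatial.transform import Rotation as Ro
def proj(im,X):
    c=im["R"]@np.array(X,float)+im["t"];p=im["camera_matrix"]@c;return p[:2]/p[2]
def back(im,uv,z=None,x=None):
    d=im["R"].T@np.linalg.solve(im["camera_matrix"],[uv[0],uv[1],1]);c=-im["R"].T@im["t"]
    s=(z-c[2])/d[2] if z is not None else (x-c[0])/d[0]
    return c+s*d
def pose():
    o=ctrl.get_obs();return o,np.array(o["ee_pos"]),Ro.from_rotvec(o["orientation"])
def down(a):
    "tool z down, tool x (jaw) at angle a from world x"
    return Ro.from_matrix(np.array([[np.cos(a),np.sin(a),0],[np.sin(a),-np.cos(a),0],[0,0,-1]]).T.T)
def plan(tg,R0p=None):
    "tg: list of (xyz, jaw angle deg or None)"
    o,p,R=pose()
    if R0p is not None: p,R=R0p
    for x,a in tg:
        s=R.inv().apply(np.array(x,float)-p)/150
        r=np.zeros(3) if a is None else (R.inv()*down(np.radians(a))).as_rotvec()/np.radians(60)
        print(np.round(s,3).tolist(),np.round(r,3).tolist())
def jaw():
    o,p,R=pose();m=R.as_matrix();return np.degrees(np.arctan2(m[1,0],m[0,0]))
def chest(show=True):
    for c in ["top","scene"]:
        im=ctrl.get_image(c)
        for n in ["post_l","front_mid","drawer_in","back_l"]:
            print(c,n,[(np.round(d["location"],1).tolist(),round(float(d["p"]),2)) for d in ctrl.pinpoint(c,n)][:4])
E
python3 - <<'E'
from h import *
print(jaw(), down(0).as_matrix())
for c in ["top","scene"]:
    im=ctrl.get_image(c)
    r=ctrl.regions_of(c,"jigger_waist")
    for d in r[:3]:
        m=d["mask"].astype(np.uint8);ys,xs=np.nonzero(m);print(c,d["p"],len(xs),xs.mean(),ys.mean())
        rect=cv2.minAreaRect(np.c_[xs,ys].astype(np.float32));b=cv2.boxPoints(rect)
        print([np.round(back(im,q,20)[:2],1).tolist() for q in b])
        pts=np.array([back(im,q,20)[:2] for q in np.c_[xs,ys]]);mu=pts.mean(0);w,v=np.linalg.eigh(np.cov((pts-mu).T));print(mu,v[:,1],np.degrees(np.arctan2(v[1,1],v[0,1])))
    u,v,s=(150,300,3) 
    px=im["pixels"]
    if c=="top":
        cv2.imwrite("pics/j1.png",cv2.resize(px[270:340,160:250],None,fx=7,fy=7,interpolation=cv2.INTER_CUBIC)[:,:,::-1])
        cv2.imwrite("pics/c1.png",cv2.resize(px[140:300,260:400],None,fx=5,fy=5,interpolation=cv2.INTER_CUBIC)[:480*2,:,::-1][:600])
        # rail in world: brass rod at z=87
        for q in [(150,168),(226,165),(302,163),(377,160),(454,158)]: print(back(im,q,80))
    else:
        for q in [(249,160),(237,212),(222,276),(205,353),(183,455)]: print(back(im,q,80))
    for n in ["rail_face"]: 
        for d in ctrl.regions_of(c,n)[:1]:
            m=d["mask"];ys,xs=np.nonzero(m);print(xs.min(),xs.max(),ys.min(),ys.max())
E
```

```text
-65.48798583183151 [[ 1.  0.  0.]
 [ 0. -1.  0.]
 [ 0.  0. -1.]]
top 0.67 6805 327.6301249081558 238.97325495958853
[[466.4, 105.8], [748.4, 92.0], [728.5, -206.5], [447.8, -184.4]]
[599.14672113 -48.43578482] [0.03597341 0.99935275] 87.93843079319285
top 0.56 227 200.83700440528634 304.0220264317181
[[384.4, 351.3], [444.9, 321.5], [427.5, 287.4], [367.2, 317.4]]
[407.64982635 319.1219502 ] [-0.87514752  0.48385619] 151.06243953987632
top 0.23 3538 518.0440927077445 290.55144149236855
[[531.4, -492.5], [532.0, -735.3], [370.4, -724.4], [369.8, -485.5]]
[ 448.78462129 -602.19814015] [-0.04864627  0.99881607] 92.78832621559643
[797.19818361 466.26288489  80.        ]
[806.42698194 246.23241625  80.        ]
[812.67063507  26.07202036  80.        ]
[ 821.90085124 -191.19390862   80.        ]
[ 828.14753943 -414.24552944   80.        ]
147 456 156 177
scene 0.83 413 381.9346246973366 410.2784503631961
[[445.6, 322.9], [425.4, 285.5], [365.3, 318.9], [386.2, 354.7]]
[406.4276656  320.51431475] [-0.86824493  0.49613581] 150.25532527470514
scene 0.15 237 359.69620253164555 260.51054852320675
[[485.0, 15.0], [468.9, -223.4], [439.2, -220.2], [458.3, 17.2]]
[470.866775   -90.12979167] [0.07189385 0.99741229] 85.87722879831536
[ 825.94411898 -403.34059354   80.        ]
[ 819.34312569 -182.89494642   80.        ]
[813.29068756  38.59429826  80.        ]
[805.12133547 251.78823726  80.        ]
[795.67801887 471.676851    80.        ]
176 256 158 476
```

```bash
python3 - <<'E'
import cv2
a=cv2.imread("pics/j1.png");b=cv2.imread("pics/c1.png");print(a.shape,b.shape)
E
```

```text
(490, 630, 3) (600, 700, 3)
```

View pics/j1.png

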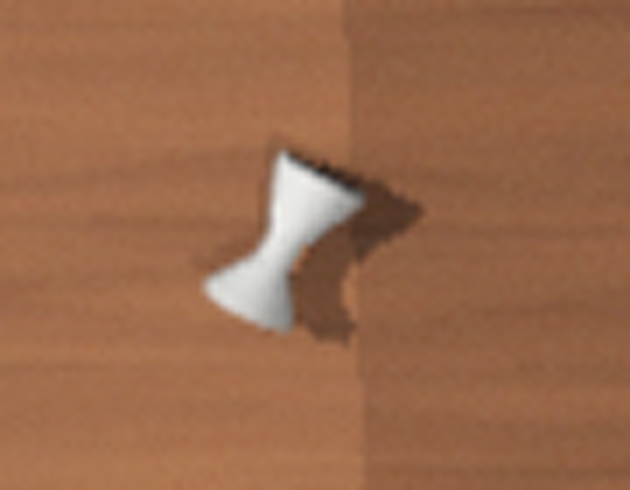

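View pics/c1.png

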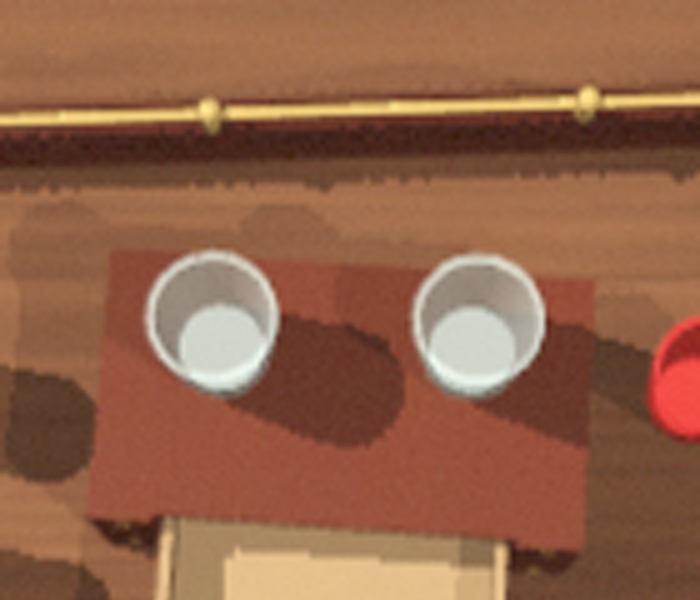

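```bash
python3 - <<'E'
from h import *
im=ctrl.get_image("top")
C=dict(bl=(108,250),br=(594,283),fl=(90,517),fr=(581,550))
W={}
for k,(u,v) in C.items():
    W[k]=back(im,(260+u/5-.4,140+v/5-.4),135)[:2];print(k,W[k])
yv=(W['bl']-W['br']+W['fl']-W['fr']);print(np.degrees(np.arctan2(-yv[0],yv[1])),sum(W.values())/4)
print([(np.round(d["location"],1).tolist(),d["p"]) for d in ctrl.pinpoint("top","drawer")][:3])
# drawer in crop
px=im["pixels"];cv2.imwrite("pics/d1.png",cv2.resize(px[230:300,270:390],None,fx=6,fy=6,interpolation=cv2.INTER_CUBIC)[:,:,::-1])
g=back(im,(302,172),52);print(g)
o,p,R=pose();print(p)
plan([((400,-480,260),-50),((450,-420,260),-45)])
E
```

```text
bl [720.84948837  79.3369057 ]
br [ 702.68673169 -188.11512718]
fl [572.71120781  86.6834732 ]
fr [ 555.26974533 -179.19600678]
-3.8192925798496367 [637.8792933  -50.32268876]Traceback (most recent call last):
  File "<stdin>", line 8, in <module>
ValueError: it knows: back, bottle, chest, chest_mid, coaster, drawer_front, drawer_in, front_mid, ice_bucket, jigger_waist, muddler_mid, pane, post, rail_face, tumbler_l_mid, tumbler_r_mid
```

```bash
cat >> h.py <<'E'
def cyl(wps):
    "wps: (r,theta deg,z,jaw deg). chain of calls, prints final row of each"
    o,p,R=pose()
    for r,t,z,a in wps:
        x=np.array([r*np.cos(np.radians(t)),r*np.sin(np.radians(t)),z]);R1=down(np.radians(a))
        s=R.inv().apply(x-p)/150;q=(R.inv()*R1).as_rotvec()/np.radians(60)
        print(np.round(x),np.round(s,2).tolist(),np.round(q,2).tolist());p,R=x,R1
E
python3 - <<'E'
from h import *
cyl([(520,-52,235,-52),(450,-34,235,-30),(450,-15,235,-8),(450,4,235,14),(450,23,235,36),(515,38.7,130,60.7)])
E
```

```text
[ 320. -410.  235.] [-0.8, -0.81, -0.08] [0.0, -0.0, -0.22]
[ 373. -252.  235.] [-0.61, -0.93, 0.0] [0.0, 0.0, -0.37]
[ 435. -116.  235.] [-0.09, -0.99, 0.0] [0.0, 0.0, -0.37]
[449.  31. 235.] [-0.04, -0.99, 0.0] [0.0, 0.0, -0.37]
[414. 176. 235.] [0.01, -0.99, 0.0] [0.0, 0.0, -0.37]
[402. 322. 130.] [0.51, -0.84, 0.7] [0.0, 0.0, -0.41]
```

>>> {"op": "move_arm", "data": {"motion": [[[-0.16,-0.16,-0.02],[0,0,-0.04]],[[-0.32,-0.32,-0.04],[0,0,-0.09]],[[-0.48,-0.48,-0.05],[0,0,-0.13]],[[-0.64,-0.65,-0.06],[0,0,-0.18]],[[-0.8,-0.81,-0.08],[0,0,-0.22]]], "gripper": 1}}

```text
t: 2.58
ee_pos: [320.4, -408.0, 234.8]
orientation: [-2.821, 1.382, -0.0]
ft_force: [0.8, 0.3, 0.0]
width: 87.9
```

>>> {"op": "move_arm", "data": {"motion": [[[-0.12,-0.19,0],[0,0,-0.07]],[[-0.24,-0.37,0],[0,0,-0.15]],[[-0.37,-0.56,0],[0,0,-0.22]],[[-0.49,-0.74,0],[0,0,-0.3]],[[-0.61,-0.93,0],[0,0,-0.37]]]}}

```text
t: 3.2
ee_pos: [374.8, -250.4, 234.9]
orientation: [3.035, -0.812, 0.001]
ft_force: [0.3, 0.4, 0.3]
width: 87.6
```

>>> {"op": "move_arm", "data": {"motion": [[[-0.02,-0.2,0],[0,0,-0.07]],[[-0.04,-0.4,0],[0,0,-0.15]],[[-0.05,-0.6,0],[0,0,-0.22]],[[-0.07,-0.8,0],[0,0,-0.3]],[[-0.09,-0.99,0],[0,0,-0.37]]]}}

```text
t: 3.82
ee_pos: [437.7, -115.1, 234.9]
orientation: [3.134, -0.212, 0.001]
ft_force: [-0.5, -0.6, -0.0]
width: 87.9
```

>>> {"op": "move_arm", "data": {"motion": [[[-0.01,-0.2,0],[0,0,-0.07]],[[-0.02,-0.4,0],[0,0,-0.15]],[[-0.02,-0.6,0],[0,0,-0.22]],[[-0.03,-0.8,0],[0,0,-0.3]],[[-0.04,-0.99,0],[0,0,-0.37]]]}}

```text
t: 4.45
ee_pos: [451.8, 32.9, 234.9]
orientation: [3.117, 0.395, 0.001]
ft_force: [1.3, 0.5, -0.6]
width: 87.7
```

>>> {"op": "move_arm", "data": {"motion": [[[0,-0.2,0],[0,0,-0.07]],[[0,-0.4,0],[0,0,-0.15]],[[0,-0.6,0],[0,0,-0.22]],[[0,-0.8,0],[0,0,-0.3]],[[0,-0.99,0],[0,0,-0.37]]]}}

```text
t: 5.08
ee_pos: [414.7, 176.7, 234.9]
orientation: [-2.982, -0.988, -0.001]
ft_force: [0.2, -0.1, 0.0]
width: 87.8
```

>>> {"op": "move_arm", "data": {"motion": [[[0.1,-0.17,0.14],[0,0,-0.08]],[[0.2,-0.34,0.28],[0,0,-0.16]],[[0.31,-0.5,0.42],[0,0,-0.24]],[[0.41,-0.67,0.56],[0,0,-0.33]],[[0.51,-0.84,0.7],[0,0,-0.41]]]}}

```text
t: 5.7
ee_pos: [401.5, 323.6, 129.1]
orientation: [-2.703, -1.601, -0.001]
ft_force: [-0.1, 0.3, 0.0]
width: 87.7
```

```bash
python3 - <<'E'
from h import *
o,p,R=pose();print(o["t"],p,jaw(),o["ft_force"])
T=np.eye(4);T[:3,:3]=R.as_matrix();T[:3,3]=p
im=ctrl.get_image("wrist");cv2.imwrite("pics/w1.png",im["pixels"][:,:,::-1])
for n in ["jigger_waist"]:
    print([(np.round(d["location"],1).tolist(),d["p"]) for d in ctrl.pinpoint("wrist",n)][:3])
M=T@im["mount"];
for d in ctrl.regions_of("wrist","jigger_waist")[:1]:
    ys,xs=np.nonzero(d["mask"]);K=im["camera_matrix"]
    D=(M[:3,:3]@np.linalg.solve(K,np.c_[xs,ys,np.ones(len(xs))].T)).T;s=(20-M[2,3])/D[:,2];P=(M[:3,3]+s[:,None]*D)[:,:2]
    mu=P.mean(0);w,v=np.linalg.eigh(np.cov((P-mu).T));a=v[:,1];a*=np.sign(a[0]);e=(P-mu)@a;f=(P-mu)@[-a[1],a[0]]
    print(mu,np.degrees(np.arctan2(a[1],a[0])),e.min(),e.max())
    b=np.arange(-32,33,4)
    for k in b:
        q=abs(e-k)<2
        if q.any(): print(k,round(np.ptp(f[q]),1),round(f[q].mean(),1))
plan([((402.5,322,3.5),60.7)])
E
```

```text
5.7 [401.51508946 323.60682377 129.14122402] 61.27499619158654 [-0.11898009  0.34168784  0.00819191]
[([402.5, 324.8, 18.9], 0.62)]
[406.85307571 318.49306477] -28.100560109702105 -37.3791173379147 37.98055223089345
-32 39.0 -0.1
-28 38.4 -0.2
-24 33.9 -0.0
-20 28.0 0.1
-16 22.1 -0.3
-12 15.5 0.1
-8 14.3 0.0
-4 14.3 -0.0
0 17.8 -0.6
4 22.0 0.4
8 25.5 -0.6
12 29.1 0.5
16 32.7 -0.3
20 36.3 -0.3
24 37.8 0.7
28 39.4 0.0
32 39.4 -0.8
[0.002, 0.013, 0.836] [-0.001, 0.002, 0.008]
```

View pics/w1.png

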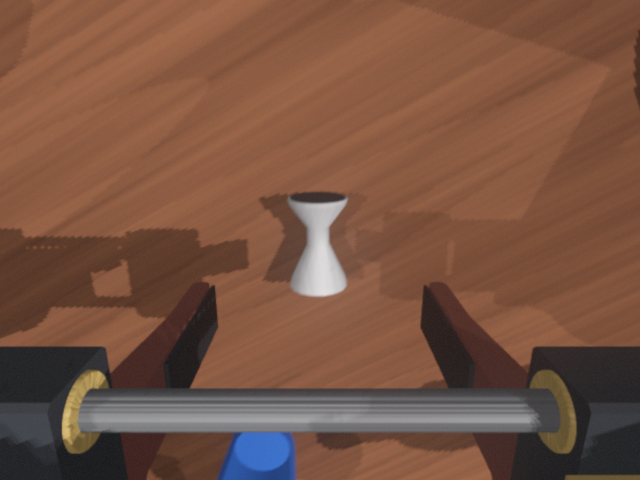

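>>> {"op": "move_arm", "data": {"motion": [[[0,0,0.2],[0,0,0]],[[0,0.01,0.42],[0,0,0.01]],[[0,0.01,0.64],[0,0,0.01]],[[0,0.01,0.835],[0,0,0.01]],[[0,0.01,0.835],[0,0,0.01]]]}}

```text
t: 6.48
ee_pos: [402.2, 320.2, 3.7]
orientation: [2.715, 1.58, -0.005]
ft_force: [0.0, 0.1, -0.2]
width: 87.5
```

>>> {"op": "move_arm", "data": {"motion": [[[0,0,0],[0,0,0]],[[0,0,0],[0,0,0]],[[0,0,0],[0,0,0]],[[0,0,0],[0,0,0]],[[0,0,0],[0,0,0]]], "gripper": 0}}

```text
t: 7.1
ee_pos: [402.8, 321.9, 4.6]
orientation: [-2.714, -1.583, -0.0]
ft_force: [0.3, -0.6, -0.1]
width: 41.1
```

```bash
python3 - <<'E'
from h import *
o,p,R=pose();print(o["t"],p,jaw(),o["ft_force"],o["width"])
t=lambda x,y:(np.hypot(x,y),np.degrees(np.arctan2(y,x)))
P=[((405,318,150),61),((430,170,225),35),((475,25,225),5),((519,-44,225),-3.8)]
cyl([(*t(x,y),z,a) for (x,y,z),a in P])
E
```

```text
7.1 [402.82687296 321.86983934   4.61157211] 60.51460689740314 [ 0.25769421 -0.64243797 -0.09715339] 41.11389337756717
[405. 318. 150.] [-0.02, 0.03, -0.97] [0.0, -0.0, -0.01]
[430. 170. 225.] [-0.78, 0.62, -0.5] [0.0, 0.0, 0.43]
[475.  25. 225.] [-0.31, 0.96, 0.0] [0.0, 0.0, 0.5]
[519. -44. 225.] [0.25, 0.48, 0.0] [0.0, 0.0, 0.15]
```

>>> {"op": "move_arm", "data": {"motion": [[[0,0,0],[0,0,0]],[[0,0,0],[0,0,0]],[[0,0,0],[0,0,0]],[[0,0,0],[0,0,0]],[[0,0,0],[0,0,0]]]}}

```text
t: 7.72
ee_pos: [402.8, 321.8, 4.4]
orientation: [-2.714, -1.583, 0.0]
ft_force: [-0.8, -0.2, -0.1]
width: 16.9
```

>>> {"op": "move_arm", "data": {"motion": [[[0,0,-0.12],[0,0,0]],[[0,0,-0.3],[0,0,0]],[[0,0,-0.53],[0,0,0]],[[0,0,-0.75],[0,0,0]],[[-0.02,0.03,-0.97],[0,0,0]]]}}

```text
t: 8.35
ee_pos: [405.1, 317.0, 152.2]
orientation: [-2.713, -1.583, -0.002]
ft_force: [0.2, 1.0, -1.1]
width: 17.1
```

>>> {"op": "move_arm", "data": {"motion": [[[-0.16,0.12,-0.1],[0,0,0.09]],[[-0.31,0.25,-0.2],[0,0,0.17]],[[-0.47,0.37,-0.3],[0,0,0.26]],[[-0.62,0.5,-0.4],[0,0,0.34]],[[-0.78,0.62,-0.5],[0,0,0.43]]]}}

```text
t: 8.98
ee_pos: [428.5, 168.3, 226.5]
orientation: [-3.0, -0.933, -0.002]
ft_force: [0.3, -0.7, -0.9]
width: 16.6
```

>>> {"op": "move_arm", "data": {"motion": [[[-0.06,0.19,0],[0,0,0.1]],[[-0.12,0.38,0],[0,0,0.2]],[[-0.19,0.58,0],[0,0,0.3]],[[-0.25,0.77,0],[0,0,0.4]],[[-0.31,0.96,0],[0,0,0.5]]]}}

```text
t: 9.6
ee_pos: [472.3, 23.5, 226.0]
orientation: [-3.139, -0.124, -0.002]
ft_force: [0.6, 0.4, -1.0]
width: 17.0
```

```bash
python3 - <<'E'
from h import *
o,p,R=pose();print(o["t"],p,jaw(),o["ft_force"],o["width"])
im=ctrl.get_image("top");px=im["pixels"]
cv2.imwrite("pics/d1.png",cv2.resize(px[180:300,250:400],None,fx=5,fy=5,interpolation=cv2.INTER_CUBIC)[:,:,::-1])
for n in ["drawer_in","front_mid","post"]:
    try: print(n,[(np.round(d["location"],1).tolist(),d["p"]) for d in ctrl.pinpoint("top",n)][:3])
    except Exception as e: print(e)
plan([((519,-44,225),-3.8),((519,-44,85),-3.8)])
E
```

```text
9.6 [472.30234113  23.51032404 226.04445042] 4.509783831075396 [ 0.56240881  0.35636019 -1.00373558] 17.023656265213933
drawer_in [([542.9, -46.1, 75.0], 0.91), ([552.1, -162.4, 86.5], 0.53)]
front_mid [([469.9, -42.3, 100.5], 0.54)]
post [([552.8, -165.1, 88.2], 0.58)]
[0.274, 0.48, 0.004] [-0.0, -0.0, 0.142]
[0.274, 0.48, 0.937] [-0.0, -0.0, 0.142]
```

View pics/d1.png

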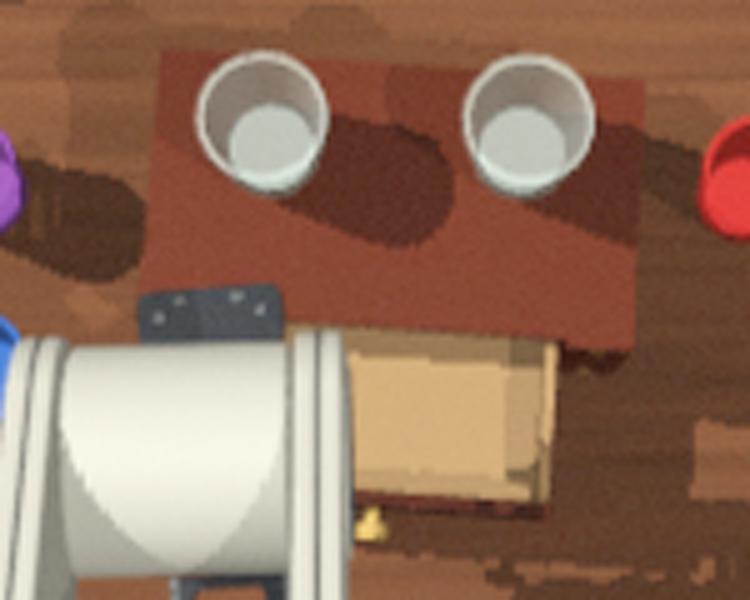

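>>> {"op": "move_arm", "data": {"motion": [[[0.08,0.14,0],[0,0,0.04]],[[0.17,0.3,0],[0,0,0.09]],[[0.26,0.48,0],[0,0,0.142]],[[0.26,0.48,0.16],[0,0,0.142]],[[0.26,0.48,0.36],[0,0,0.142]]]}}

```text
t: 10.42
ee_pos: [517.6, -43.3, 171.2]
orientation: [-3.14, 0.102, -0.003]
ft_force: [1.3, 0.9, -0.8]
width: 17.1
```

```bash
python3 - <<'E'
from h import *
o,p,R=pose();print(o["t"],p,jaw(),o["ft_force"],o["width"])
im=ctrl.get_image("scene");px=im["pixels"]
cv2.imwrite("pics/s1.png",cv2.resize(px[170:330,230:430],None,fx=4,fy=3.75,interpolation=cv2.INTER_CUBIC)[:,:,::-1])
plan([((517.5,-44,84),-3.8)])
E
```

```text
10.425 [517.5851005  -43.28106855 171.22684857] -3.704623018786964 [ 1.27616876  0.87833994 -0.79181805] 17.069023378232902
[0.021, 0.007, 0.555] [-0.0, 0.005, 0.002]
```

View pics/s1.png

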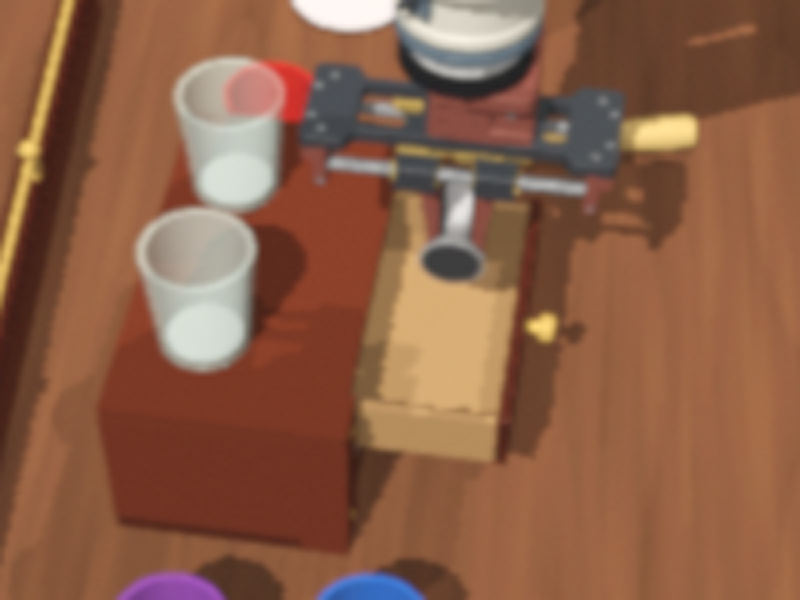

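>>> {"op": "move_arm", "data": {"motion": [[[0,0,0.13],[0,0,0]],[[0.01,0,0.27],[0,0,0]],[[0.01,0,0.41],[0,0,0]],[[0.01,0,0.52],[0,0,0]],[[0.01,0,0.575],[0,0,0]]]}}

```text
t: 11.1
ee_pos: [518.4, -43.6, 84.3]
orientation: [-3.14, 0.103, 0.001]
ft_force: [0.0, -0.4, -0.4]
width: 16.8
```

>>> {"op": "move_arm", "data": {"motion": [[[0,0,0.0],[0,0,0]],[[0,0,0],[0,0,0]],[[0,0,0],[0,0,0]],[[0,0,0],[0,0,0]],[[0,0,0],[0,0,0]]], "gripper": 0.34}}

```text
t: 11.72
ee_pos: [518.8, -44.2, 84.9]
orientation: [3.14, -0.104, 0.001]
ft_force: [0.4, -0.6, 0.3]
width: 29.8
```

```bash
python3 - <<'E'
from h import *
plan([((518,-44,200),-3.8),((410,-44,200),40),((410,-40,80),87)])
plan([((418,-40,80),87)],R0p=(np.array([410,-44,200.]),down(np.radians(40))))
E
```

```text
[-0.005, -0.001, -0.767] [0.0, -0.0, -0.0]
[-0.723, 0.047, -0.768] [0.0, -0.0, -0.73]
[-0.726, 0.02, 0.032] [0.0, -0.0, -1.513]
[0.058, 0.014, 0.8] [0.0, 0.0, -0.783]
```

>>> {"op": "move_arm", "data": {"motion": [[[0,0,-0.1],[0,0,0]],[[0,0,-0.3],[0,0,0]],[[0,0,-0.5],[0,0,0]],[[-0.1,0,-0.7],[0,0,0]],[[-0.3,0,-0.85],[0,0,0]]]}}

```text
t: 12.35
ee_pos: [474.5, -41.3, 214.5]
orientation: [3.14, -0.104, 0.005]
ft_force: [-0.2, -0.4, 0.2]
width: 29.7
```

```bash
python3 - <<'E'
from h import *
o,p,R=pose();print(o["t"],p,jaw(),o["ft_force"],o["width"])
im=ctrl.get_image("scene");px=im["pixels"]
cv2.imwrite("pics/s2.png",cv2.resize(px[170:330,230:430],None,fx=4,fy=3.75,interpolation=cv2.INTER_CUBIC)[:,:,::-1])
plan([((405,-42,150),48)])
plan([((415,-40,80),87)],R0p=(np.array([405,-42,150.]),down(np.radians(48))))
E
```

```text
12.35 [474.49667963 -41.27290153 214.51388738] -3.8064148890035856 [-0.23387457 -0.38846405  0.18346451] 29.692509017560326
[-0.44, 0.036, 0.439] [0.001, -0.001, -0.863]
[0.055, 0.041, 0.467] [0.0, 0.0, -0.65]
```

View pics/s2.png

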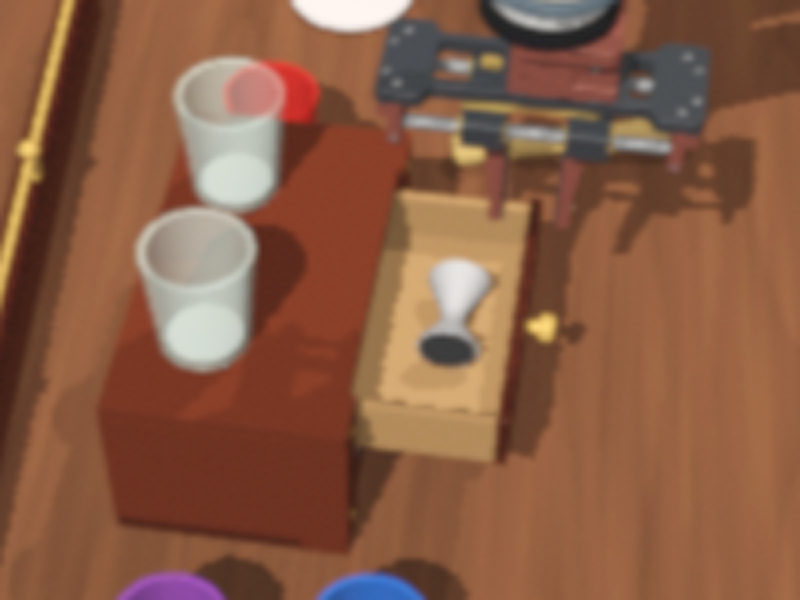

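>>> {"op": "move_arm", "data": {"motion": [[[-0.12,0,0.02],[0,0,-0.17]],[[-0.25,0.02,0.05],[0,0,-0.34]],[[-0.35,0.03,0.15],[0,0,-0.52]],[[-0.44,0.04,0.28],[0,0,-0.69]],[[-0.44,0.04,0.44],[0,0,-0.86]]], "gripper": 0}}

```text
t: 13.02
ee_pos: [407.3, -42.8, 146.4]
orientation: [2.868, 1.28, 0.002]
ft_force: [0.5, -0.2, -0.8]
width: 0.6
```

>>> {"op": "move_arm", "data": {"motion": [[[0,0,0.1],[0,0,-0.14]],[[0.01,0.01,0.22],[0,0,-0.28]],[[0.03,0.02,0.35],[0,0,-0.42]],[[0.05,0.03,0.46],[0,0,-0.56]],[[0.055,0.04,0.467],[0,0,-0.65]]]}}

```text
t: 13.65
ee_pos: [417.4, -40.6, 75.5]
orientation: [-2.278, -2.162, 0.001]
ft_force: [0.1, -0.8, 0.5]
width: 0.4
```

```bash
python3 - <<'E'
from h import *
o,p,R=pose();print(o["t"],p,jaw(),o["ft_force"],o["width"])
im=ctrl.get_image("top");px=im["pixels"]
cv2.imwrite("pics/t3.png",cv2.resize(px[180:340,230:430],None,fx=4,fy=3.75,interpolation=cv2.INTER_CUBIC)[:,:,::-1])
plan([((535,-45,80),86.2)])
E
```

```text
13.65 [417.4153096  -40.60857171  75.51672711] 87.008268940849 [ 0.10374533 -0.83527808  0.50280752] 0.4107438767061178
[0.01, 0.781, -0.028] [-0.0, -0.0, 0.016]
```

View pics/t3.png

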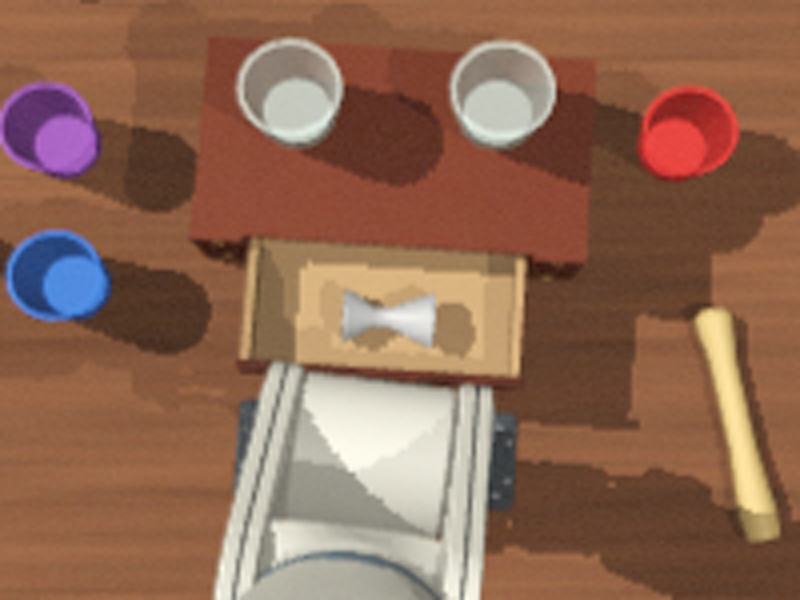

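>>> {"op": "move_arm", "data": {"motion": [[[0,0.12,-0.03],[0,0,0]],[[0,0.24,-0.03],[0,0,0]],[[0,0.36,-0.03],[0,0,0.01]],[[0,0.48,-0.03],[0,0,0.02]],[[0,0.6,-0.03],[0,0,0.02]]]}}

```text
t: 14.32
ee_pos: [507.6, -45.9, 81.1]
orientation: [-2.307, -2.132, 0.001]
ft_force: [-2.3, -1.8, 0.4]
width: 0.6
```

>>> {"op": "move_arm", "data": {"motion": [[[0,0.04,0],[0,0,0]],[[0,0.08,0],[0,0,0]],[[0,0.12,0],[0,0,0]],[[0,0.14,0],[0,0,0]],[[0,0.155,0],[0,0,0]]]}}

```text
t: 14.95
ee_pos: [530.5, -47.4, 80.6]
orientation: [-2.305, -2.134, 0.0]
ft_force: [-1.5, 0.3, 1.0]
width: 0.4
```

```bash
python3 - <<'E'
from h import *
o,p,R=pose();print(o["t"],p,jaw(),o["ft_force"],o["width"])
im=ctrl.get_image("scene");px=im["pixels"]
cv2.imwrite("pics/s3.png",cv2.resize(px[170:330,230:430],None,fx=4,fy=3.75,interpolation=cv2.INTER_CUBIC)[:,:,::-1])
E
```

```text
14.95 [530.49453314 -47.44895072  80.57243577] 85.59053348588135 [-1.54810567  0.3143227   0.96102514] 0.42340177215434394
```

View pics/s3.png

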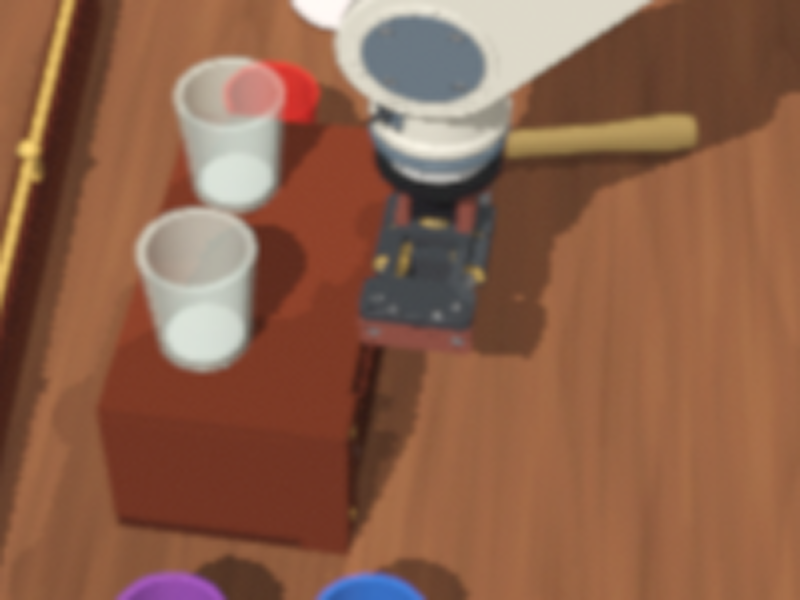

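>>> {"op": "move_arm", "data": {"motion": [[[0,0.01,0],[0,0,0]],[[0,0.02,0],[0,0,0]],[[0,0.03,0],[0,0,0]],[[0,0.035,0],[0,0,0]],[[0,0.035,0],[0,0,0]]]}}

```text
t: 15.62
ee_pos: [535.7, -47.9, 80.6]
orientation: [-2.305, -2.134, 0.0]
ft_force: [-1.6, 1.7, 0.0]
width: 0.6
```

>>> {"op": "move_arm", "data": {"motion": [[[0,0.005,0],[0,0,0]],[[0,0.01,0],[0,0,0]],[[0,0.015,0],[0,0,0]],[[0,0.02,0],[0,0,0]],[[0,0.02,0],[0,0,0]]]}}

```text
t: 16.25
ee_pos: [535.7, -47.9, 80.4]
orientation: [-2.302, -2.131, 0.006]
ft_force: [-10.6, 2.0, 9.4]
width: 0.3
```

```bash
cat >> h.py <<'E'
def D2(a,tilt=2.5):
    return down(np.radians(a))*Ro.from_rotvec([-np.radians(tilt),0,0])
def go(*tg):
    "tg (xyz,jaw,tilt): rows relative to present pose"
    o,p,R=pose();print(o["t"],np.round(p,1),round(jaw(),1),np.round(o["ft_force"],1))
    for x,a,ti in tg:
        print(np.round(R.inv().apply(np.array(x,float)-p)/150,3).tolist(),np.round((R.inv()*D2(a,ti)).as_rotvec()/np.radians(60),3).tolist())
E
python3 - <<'E'
from h import *
go(((515,-46,84),86,0),((515,-100,84),88,1),((520,-168,84),90,2.5),((532,-168,84),91,2.5))
E
```

```text
16.25 [535.7 -47.9  80.4] 85.6 [-10.6   2.    9.4]
[0.002, -0.139, -0.023] [-0.006, -0.0, -0.007]
[-0.357, -0.111, -0.023] [-0.023, 0.0, -0.04]
[-0.806, -0.043, -0.024] [-0.048, 0.001, -0.073]
[-0.8, 0.037, -0.024] [-0.048, 0.002, -0.09]
```

>>> {"op": "move_arm", "data": {"motion": [[[0,-0.15,-0.02],[0,0,0]],[[-0.2,-0.15,-0.02],[-0.02,0,-0.03]],[[-0.45,-0.12,-0.02],[-0.03,0,-0.05]],[[-0.7,-0.07,-0.02],[-0.04,0,-0.07]],[[-0.8,-0.04,-0.02],[-0.045,0,-0.08]]]}}

```text
t: 16.88
ee_pos: [524.6, -169.8, 84.1]
orientation: [2.189, 2.201, 0.051]
ft_force: [0.3, 0.6, -0.6]
width: -0.1
```

```bash
python3 - <<'E'
from h import *
im=ctrl.get_image("top");px=im["pixels"]
cv2.imwrite("pics/t4.png",cv2.resize(px[140:300,240:440],None,fx=4,fy=3.75,interpolation=cv2.INTER_CUBIC)[:,:,::-1])
for n in ["front_mid","post"]:
    print(n,[(np.round(d["location"],1).tolist(),round(d["p"],2)) for d in ctrl.pinpoint("top",n)][:3])
go(((544,-168,84),91,2.5),((586,-167,84),91,2.5))
E
```

```text
front_mid [([564.8, -48.2, 97.4], 0.51), ([663.6, 14.0, 181.6], 0.27)]
post [([552.1, -163.3, 85.1], 0.86), ([566.9, 71.3, 90.5], 0.71)]
17.025 [ 524.  -168.2   83.8] 90.3 [ 1.3  0.5 -0.4]
[0.001, 0.133, 0.005] [0.004, 0.003, -0.012]
[0.006, 0.413, 0.019] [0.004, 0.003, -0.012]
```

View pics/t4.png

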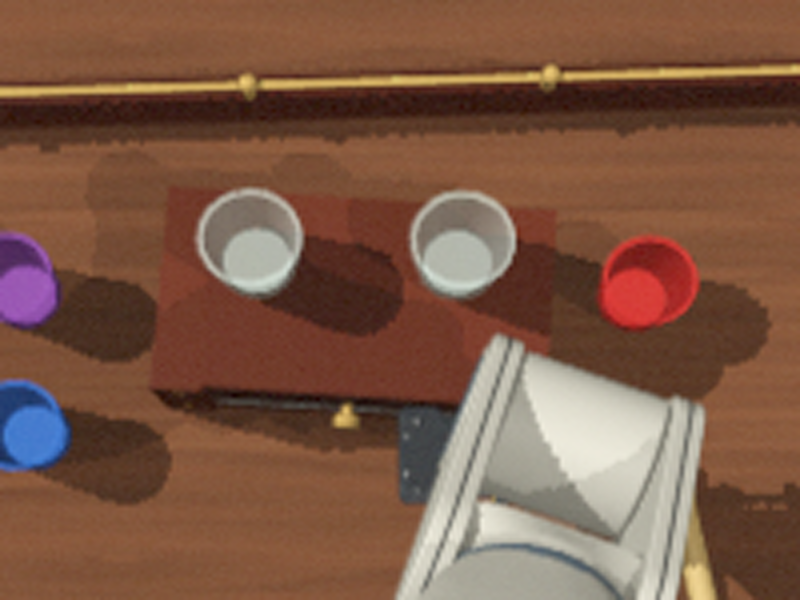

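>>> {"op": "move_arm", "data": {"motion": [[[0,0.08,0],[0,0,0]],[[0,0.13,0],[0,0,0]],[[0,0.17,0],[0,0,0]],[[0,0.21,0.01],[0,0,0]],[[0,0.25,0.01],[0,0,0]]]}}

```text
t: 17.65
ee_pos: [553.9, -166.3, 82.2]
orientation: [2.196, 2.215, 0.035]
ft_force: [-20.6, -10.9, 6.3]
width: 0.5
```

```bash
cat >> h.py <<'E'
def look(tag,c="top"):
    im=ctrl.get_image(c);px=im["pixels"]
    if c=="top": cv2.imwrite(f"pics/{tag}.png",cv2.resize(px[140:300,240:440],None,fx=4,fy=3.75,interpolation=cv2.INTER_CUBIC)[:,:,::-1])
    else: cv2.imwrite(f"pics/{tag}.png",cv2.resize(px[150:330,200:425],None,fx=3.5,fy=3.3,interpolation=cv2.INTER_CUBIC)[:,:,::-1])
    for n in ["front_mid","post"]:
        print(n,[(np.round(d["location"],1).tolist(),round(d["p"],2)) for d in ctrl.pinpoint(c,n)][:3])
    return im
E
python3 - <<'E'
from h import *
go();look("t5")
E
```

```text
17.65 [ 553.9 -166.3   82.2] 90.5 [-20.6 -10.9   6.3]
front_mid [([568.9, -50.5, 94.6], 0.72)]
post []
```

View pics/t5.png

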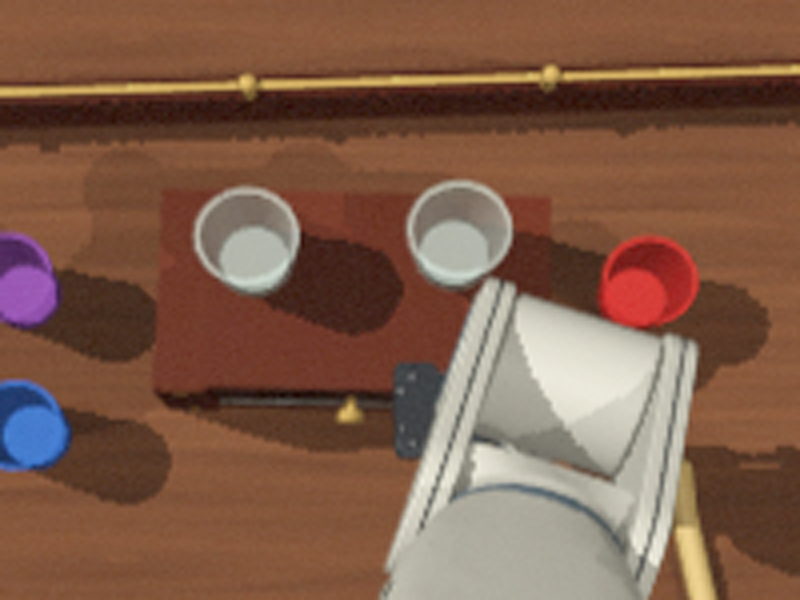

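>>> {"op": "move_arm", "data": {"motion": [[[0,0.04,0],[0,0,0]],[[0,0.08,0],[0,0,0]],[[0,0.12,0],[0,0,0]],[[0,0.16,0],[0,0,0]],[[0,0.2,0],[0,0,0]]]}}

```text
t: 18.42
ee_pos: [585.5, -166.7, 82.5]
orientation: [2.194, 2.213, 0.037]
ft_force: [-13.2, -8.7, -5.1]
width: 0.4
```

```bash
python3 - <<'E'
from h import *
look("t6")
go(((560,-160,84),90,2.5),((545,-60,84),90,2.5),((540,20,84),90,2.5))
E
```

```text
front_mid [([586.2, -54.5, 98.8], 0.61)]
post [([637.6, 452.3, 2.5], 0.73), ([564.8, 69.0, 90.8], 0.56)]
18.575 [ 586.8 -166.4   82.8] 90.5 [-9.1 -5.7 -5.5]
[0.044, -0.178, -0.015] [-0.006, 0.001, 0.008]
[0.711, -0.272, -0.019] [-0.006, 0.001, 0.008]
[1.245, -0.301, -0.021] [-0.006, 0.001, 0.008]
```

View pics/t6.png

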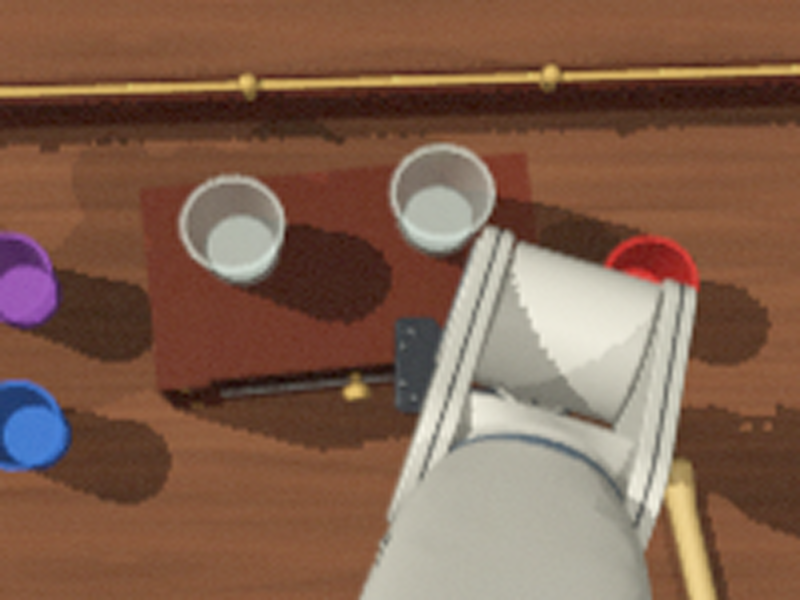

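>>> {"op": "move_arm", "data": {"motion": [[[0.05,-0.18,-0.01],[0,0,0]],[[0.25,-0.32,-0.02],[0,0,0]],[[0.5,-0.32,-0.02],[0,0,0]],[[0.75,-0.32,-0.02],[0,0,0]],[[1,-0.32,-0.02],[0,0,0]]]}}

```text
t: 19.2
ee_pos: [542.4, -15.3, 85.9]
orientation: [2.188, 2.205, 0.05]
ft_force: [0.2, -0.1, -0.3]
width: 0.4
```

```bash
python3 - <<'E'
from h import *
go(((540,72,84),92,2.5),((552,72,84),92,2.5),((600,72,84),92,2.5))
E
```

```text
19.2 [542.4 -15.3  85.9] 90.4 [ 0.2 -0.1 -0.3]
[0.582, -0.012, 0.011] [0.004, 0.003, -0.026]
[0.582, 0.068, 0.015] [0.004, 0.003, -0.026]
[0.579, 0.387, 0.03] [0.004, 0.003, -0.026]
```

>>> {"op": "move_arm", "data": {"motion": [[[0.25,0,0.01],[0,0,0]],[[0.5,0,0.01],[0,0,-0.02]],[[0.58,0.05,0.01],[0,0,-0.02]],[[0.58,0.1,0.01],[0,0,-0.02]],[[0.58,0.16,0.02],[0,0,-0.02]]]}}

```text
t: 19.82
ee_pos: [560.6, 69.0, 82.9]
orientation: [2.172, 2.232, 0.035]
ft_force: [-25.4, 0.7, 19.1]
width: 0.3
```

>>> {"op": "move_arm", "data": {"motion": [[[0,0.05,0],[0,0,0]],[[0,0.1,0],[0,0,0]],[[0,0.15,0],[0,0,0]],[[0,0.2,0],[0,0,0]],[[0,0.25,0],[0,0,0]]]}}

```text
t: 20.45
ee_pos: [596.2, 70.6, 82.2]
orientation: [2.177, 2.233, 0.033]
ft_force: [-14.2, 7.0, -3.4]
width: 0.6
```

```bash
python3 - <<'E'
from h import *
look("t7")
go(((570,65,84),90,2.5),((550,-78,84),90,2.5))
E
```

```text
front_mid [([604.6, -47.9, 99.7], 0.55)]
post [([595.7, -162.8, 88.0], 0.58)]
20.6 [598.   70.1  82.6] 91.5 [-9.3  4.8 -4.9]
[-0.029, -0.187, -0.016] [-0.008, 0.001, 0.025]
[-0.979, -0.345, -0.019] [-0.008, 0.001, 0.025]
```

View pics/t7.png

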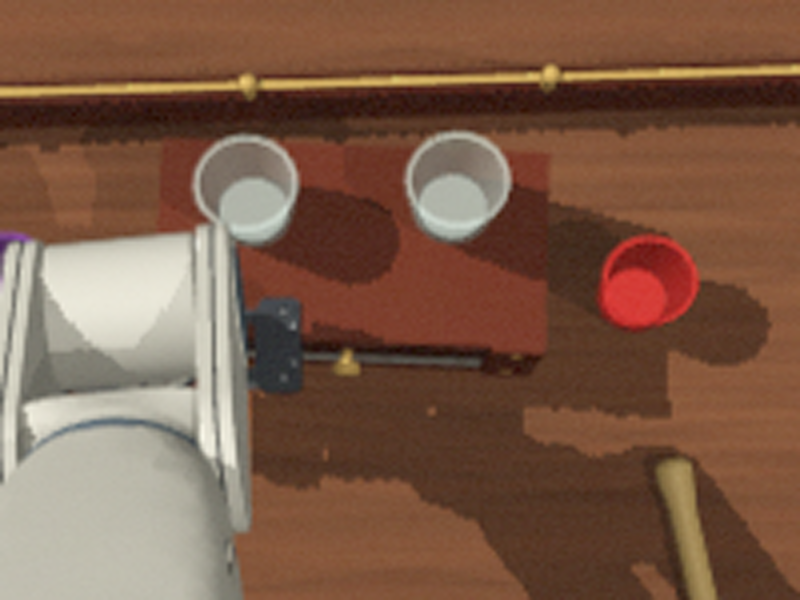

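>>> {"op": "move_arm", "data": {"motion": [[[-0.05,-0.18,-0.01],[0,0,0]],[[-0.25,-0.27,-0.02],[0,0,0.01]],[[-0.5,-0.27,-0.02],[0,0,0.02]],[[-0.75,-0.27,-0.02],[0,0,0.02]],[[-1,-0.27,-0.02],[0,0,0.02]]]}}

```text
t: 21.22
ee_pos: [566.8, -82.9, 87.1]
orientation: [2.191, 2.202, 0.05]
ft_force: [0.8, 0.6, 0.5]
width: 0.5
```

```bash
python3 - <<'E'
from h import *
go(((562,-168,84),92,2.5),((584,-168,84),92,2.5),((600,-168,84),92,2.5))
E
```

```text
21.225 [566.8 -82.9  87.1] 90.3 [0.8 0.6 0.5]
[-0.567, -0.036, 0.02] [0.004, 0.003, -0.028]
[-0.568, 0.111, 0.027] [0.004, 0.003, -0.028]
[-0.568, 0.217, 0.032] [0.004, 0.003, -0.028]
```

>>> {"op": "move_arm", "data": {"motion": [[[-0.25,-0.03,0.01],[0,0,0]],[[-0.5,0,0.02],[0,0,-0.02]],[[-0.57,0.08,0.02],[0,0,-0.02]],[[-0.57,0.14,0.03],[0,0,-0.02]],[[-0.57,0.2,0.03],[0,0,-0.02]]]}}

```text
t: 21.85
ee_pos: [590.3, -164.7, 82.4]
orientation: [2.174, 2.237, 0.034]
ft_force: [-24.1, -7.8, 9.6]
width: 0.5
```

>>> {"op": "move_arm", "data": {"motion": [[[0,0.05,0],[0,0,0]],[[0,0.1,0],[0,0,0]],[[0,0.15,0],[0,0,0]],[[0,0.2,0],[0,0,0]],[[0,0.23,0],[0,0,0]]]}}

```text
t: 22.48
ee_pos: [626.3, -164.2, 82.6]
orientation: [2.171, 2.235, 0.036]
ft_force: [-13.9, -10.7, -4.9]
width: 0.5
```

```bash
python3 - <<'E'
from h import *
look("t8")
go(((605,-160,84),90,2.5),((575,-20,84),90,2.5))
E
```

```text
front_mid [([626.3, -50.5, 97.0], 0.54), ([442.1, -303.7, 11.5], 0.42)]
post [([607.6, 70.6, 88.9], 0.68), ([442.7, -301.2, 11.4], 0.16)]
22.625 [ 627.  -163.8   82.8] 91.7 [-10.5  -5.9  -5.7]
[0.029, -0.145, -0.013] [-0.007, 0.001, 0.028]
[0.968, -0.318, -0.021] [-0.007, 0.001, 0.028]
```

View pics/t8.png

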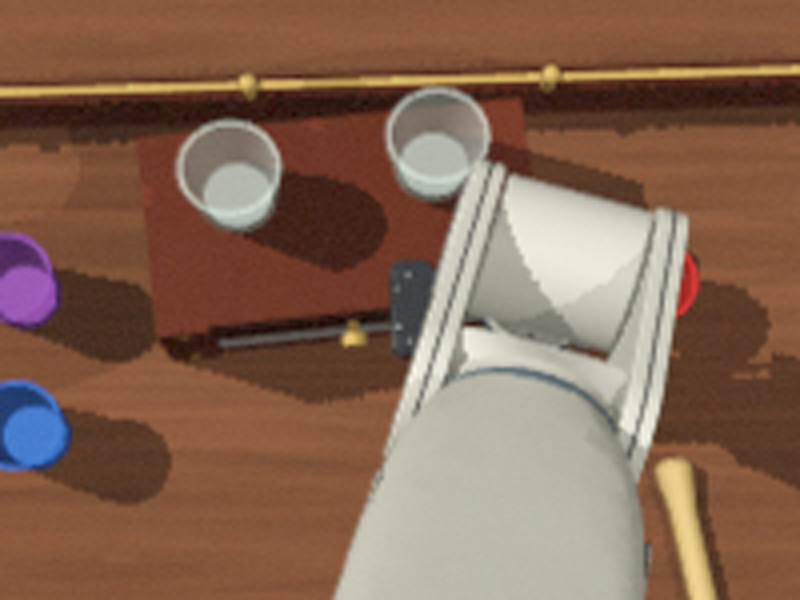

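>>> {"op": "move_arm", "data": {"motion": [[[0.05,-0.18,-0.01],[0,0,0]],[[0.25,-0.32,-0.02],[0,0,0.01]],[[0.5,-0.32,-0.02],[0,0,0.02]],[[0.75,-0.32,-0.02],[0,0,0.02]],[[1,-0.32,-0.02],[0,0,0.02]]]}}

```text
t: 23.25
ee_pos: [579.7, -13.4, 86.1]
orientation: [2.189, 2.205, 0.05]
ft_force: [-0.2, 0.2, -0.0]
width: 0.6
```

```bash
python3 - <<'E'
from h import *
go(((582,73,84),92,2.5),((598,73,84),92,2.5),((612,73,84),92,2.5))
E
```

```text
23.25 [579.7 -13.4  86.1] 90.4 [-0.2  0.2 -0. ]
[0.576, 0.019, 0.014] [0.003, 0.003, -0.026]
[0.575, 0.126, 0.019] [0.003, 0.003, -0.026]
[0.575, 0.219, 0.023] [0.003, 0.003, -0.026]
```

>>> {"op": "move_arm", "data": {"motion": [[[0.25,0,0.01],[0,0,0]],[[0.5,0,0.01],[0,0,-0.02]],[[0.58,0.08,0.02],[0,0,-0.02]],[[0.58,0.14,0.02],[0,0,-0.02]],[[0.58,0.2,0.02],[0,0,-0.02]]]}}

```text
t: 23.88
ee_pos: [601.8, 71.2, 82.5]
orientation: [2.175, 2.235, 0.03]
ft_force: [-23.9, 6.3, 10.4]
width: 0.5
```

>>> {"op": "move_arm", "data": {"motion": [[[0,0.05,0],[0,0,0]],[[0,0.1,0],[0,0,0]],[[0,0.14,0],[0,0,0]],[[0,0.18,0],[0,0,0]],[[0,0.2,0],[0,0,0]]]}}

```text
t: 24.5
ee_pos: [632.6, 72.5, 82.4]
orientation: [2.176, 2.233, 0.034]
ft_force: [-15.8, 10.2, -1.7]
width: -0.0
```

```bash
python3 - <<'E'
from h import *
look("t9")
go(((590,65,84),90,2.5),((590,-78,84),90,2.5))
E
```

```text
front_mid [([642.0, -46.2, 96.8], 0.5)]
post [([634.3, -160.4, 89.7], 0.91), ([810.3, 23.7, 23.8], 0.63)]
24.65 [633.   72.3  82.4] 91.5 [-12.3   6.   -4.2]
[-0.041, -0.287, -0.02] [-0.01, 0.001, 0.025]
[-0.994, -0.312, -0.02] [-0.01, 0.001, 0.025]
```

View pics/t9.png

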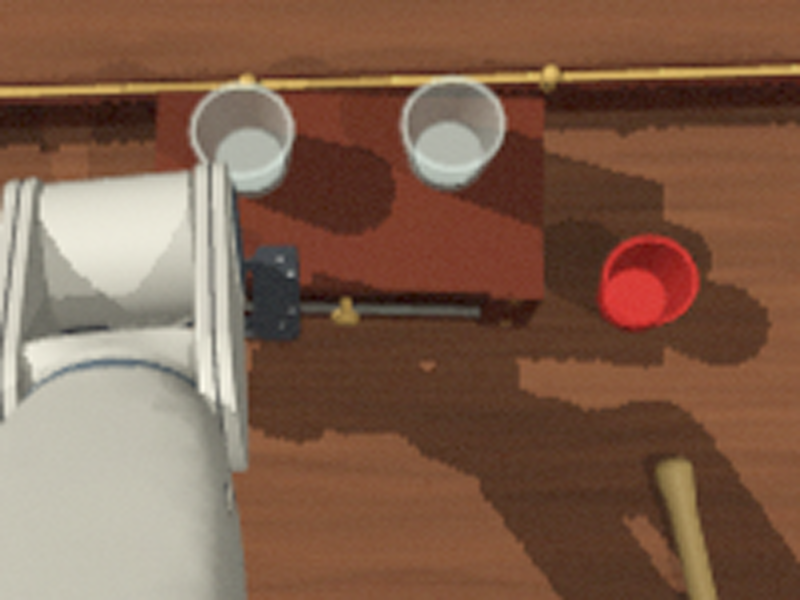

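>>> {"op": "move_arm", "data": {"motion": [[[-0.05,-0.16,-0.01],[0,0,0]],[[-0.25,-0.25,-0.02],[0,0,0.01]],[[-0.5,-0.25,-0.02],[0,0,0.02]],[[-0.75,-0.25,-0.02],[0,0,0.02]],[[-1,-0.25,-0.02],[0,0,0.02]]]}}

```text
t: 25.28
ee_pos: [606.0, -81.4, 87.4]
orientation: [2.19, 2.202, 0.05]
ft_force: [0.4, 0.9, 0.0]
width: 0.1
```

```bash
python3 - <<'E'
from h import *
go(((600,-166,84),92,2.5),((624,-166,84),92,2.5),((638,-166,84),92,2.5))
E
```

```text
25.275 [606.  -81.4  87.4] 90.3 [0.4 0.9 0. ]
[-0.564, -0.044, 0.022] [0.004, 0.003, -0.028]
[-0.565, 0.116, 0.03] [0.004, 0.003, -0.028]
[-0.565, 0.209, 0.034] [0.004, 0.003, -0.028]
```

>>> {"op": "move_arm", "data": {"motion": [[[-0.25,-0.04,0.01],[0,0,0]],[[-0.5,0,0.02],[0,0,-0.02]],[[-0.57,0.09,0.03],[0,0,-0.02]],[[-0.57,0.15,0.03],[0,0,-0.02]],[[-0.57,0.21,0.03],[0,0,-0.02]]]}}

```text
t: 25.9
ee_pos: [631.1, -164.2, 83.0]
orientation: [2.174, 2.236, 0.033]
ft_force: [-23.8, -10.2, 11.0]
width: 0.3
```

>>> {"op": "move_arm", "data": {"motion": [[[0,0.03,0],[0,0,0]],[[0,0.06,0],[0,0,0]],[[0,0.08,0],[0,0,0]],[[0,0.1,0],[0,0,0]],[[0,0.1,0],[0,0,0]]]}}

```text
t: 26.52
ee_pos: [647.1, -164.3, 82.9]
orientation: [2.171, 2.234, 0.034]
ft_force: [-16.3, -11.9, 1.5]
width: 0.5
```

```bash
python3 - <<'E'
from h import *
look("t10")
go()
E
```

```text
front_mid [([653.4, -48.5, 97.8], 0.45)]
post [([760.1, -106.3, 176.5], 0.71), ([640.1, 74.5, 87.0], 0.68), ([655.8, -163.9, 89.7], 0.58)]
26.675 [ 647.  -164.3   82.9] 91.7 [-16.6 -12.9   1.1]
```

View pics/t10.png

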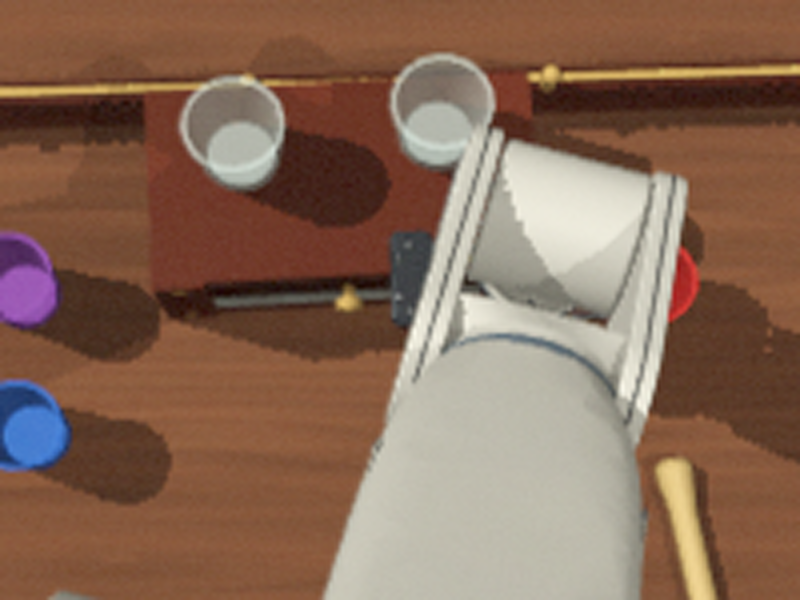

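>>> {"op": "move_arm", "data": {"motion": [[[0.05,-0.16,-0.01],[0,0,0]],[[0.25,-0.27,-0.02],[0,0,0.01]],[[0.5,-0.27,-0.02],[0,0,0.02]],[[0.75,-0.27,-0.02],[0,0,0.02]],[[1,-0.27,-0.02],[0,0,0.02]]]}}

```text
t: 27.3
ee_pos: [608.3, -12.4, 86.0]
orientation: [2.189, 2.205, 0.05]
ft_force: [-1.0, -1.0, -0.2]
width: 0.4
```

```bash
python3 - <<'E'
from h import *
go(((614,74,84),92,2.5),((632,74,84),92,2.5),((644,74,84),92,2.5))
E
```

```text
27.3 [608.3 -12.4  86. ] 90.4 [-1.  -1.  -0.2]
[0.576, 0.042, 0.014] [0.003, 0.003, -0.026]
[0.575, 0.162, 0.02] [0.003, 0.003, -0.026]
[0.574, 0.242, 0.024] [0.003, 0.003, -0.026]
```

>>> {"op": "move_arm", "data": {"motion": [[[0.25,0.02,0.01],[0,0,0]],[[0.5,0.04,0.01],[0,0,-0.02]],[[0.575,0.13,0.02],[0,0,-0.02]],[[0.575,0.19,0.02],[0,0,-0.02]],[[0.575,0.23,0.02],[0,0,-0.02]]]}}

```text
t: 27.92
ee_pos: [634.6, 72.1, 82.6]
orientation: [2.176, 2.236, 0.03]
ft_force: [-26.6, 6.5, 15.1]
width: 0.3
```

>>> {"op": "move_arm", "data": {"motion": [[[0,0.02,0],[0,0,0]],[[0,0.04,0],[0,0,0]],[[0,0.05,0],[0,0,0]],[[0,0.06,0],[0,0,0]],[[0,0.07,0],[0,0,0]]]}}

```text
t: 28.55
ee_pos: [643.7, 73.0, 82.5]
orientation: [2.179, 2.236, 0.03]
ft_force: [-29.9, 11.8, 15.4]
width: 1.0
```

```bash
python3 - <<'E'
from h import *
look("t11")
go()
E
```

```text
front_mid [([660.0, -46.2, 93.0], 0.63)]
post [([657.4, -163.9, 86.2], 0.74)]
28.7 [643.7  73.1  82.5] 91.5 [-26.6  13.3  12.9]
```

View pics/t11.png

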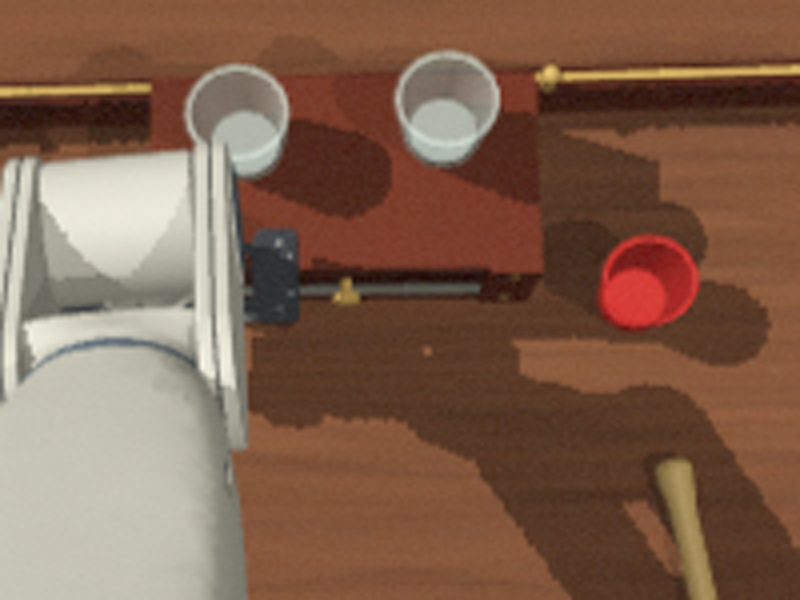

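>>> {"op": "move_arm", "data": {"motion": [[[-0.03,-0.2,-0.01],[0,0,0]],[[-0.25,-0.27,-0.02],[0,0,0.01]],[[-0.5,-0.27,-0.02],[0,0,0.02]],[[-0.75,-0.27,-0.02],[0,0,0.02]],[[-1,-0.27,-0.02],[0,0,0.02]]]}}

```text
t: 29.32
ee_pos: [616.6, -81.5, 86.5]
orientation: [2.19, 2.202, 0.05]
ft_force: [-0.5, 0.8, 0.7]
width: 0.5
```

```bash
python3 - <<'E'
from h import *
look("t12")
go(((625,-166,84),92,2.5),((646,-166,84),92,2.5),((658,-166,84),92,2.5))
E
```

```text
front_mid [([764.6, -109.0, 178.0], 0.3)]
post [([656.2, -160.8, 89.9], 0.89), ([651.6, 74.5, 88.4], 0.73)]
29.475 [616.5 -81.7  86.4] 90.2 [0.1 0.8 0.1]
[-0.562, 0.054, 0.019] [0.004, 0.003, -0.031]
[-0.563, 0.194, 0.026] [0.004, 0.003, -0.031]
[-0.563, 0.274, 0.03] [0.004, 0.003, -0.031]
```

View pics/t12.png

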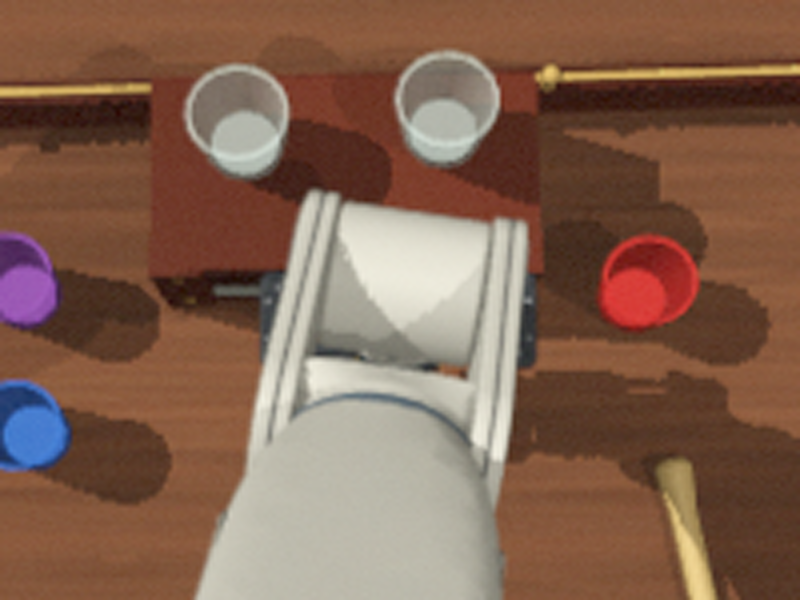

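>>> {"op": "move_arm", "data": {"motion": [[[-0.25,0.03,0.01],[0,0,0]],[[-0.5,0.06,0.02],[0,0,-0.02]],[[-0.56,0.16,0.03],[0,0,-0.03]],[[-0.56,0.21,0.03],[0,0,-0.03]],[[-0.56,0.25,0.03],[0,0,-0.03]]]}}

```text
t: 30.1
ee_pos: [647.5, -162.9, 82.8]
orientation: [2.161, 2.247, 0.032]
ft_force: [-30.7, -10.7, 21.7]
width: 0.5
```

>>> {"op": "move_arm", "data": {"motion": [[[0,0.02,0],[0,0,0]],[[0,0.03,0],[0,0,0]],[[0,0.04,0],[0,0,0]],[[0,0.05,0],[0,0,0]],[[0,0.06,0],[0,0,0]]]}}

```text
t: 30.72
ee_pos: [651.8, -163.3, 82.8]
orientation: [2.165, 2.252, 0.023]
ft_force: [-41.1, -12.9, 27.7]
width: 0.5
```

```bash
python3 - <<'E'
from h import *
look("t13")
go()
E
```

```text
front_mid [([660.9, -46.5, 97.2], 0.59), ([637.7, 453.3, -1.9], 0.16)]
post [([660.3, -161.0, 91.0], 0.95), ([650.0, 73.8, 92.7], 0.58)]
30.875 [ 651.8 -163.3   82.8] 92.3 [-39.2 -13.   24.4]
```

View pics/t13.png

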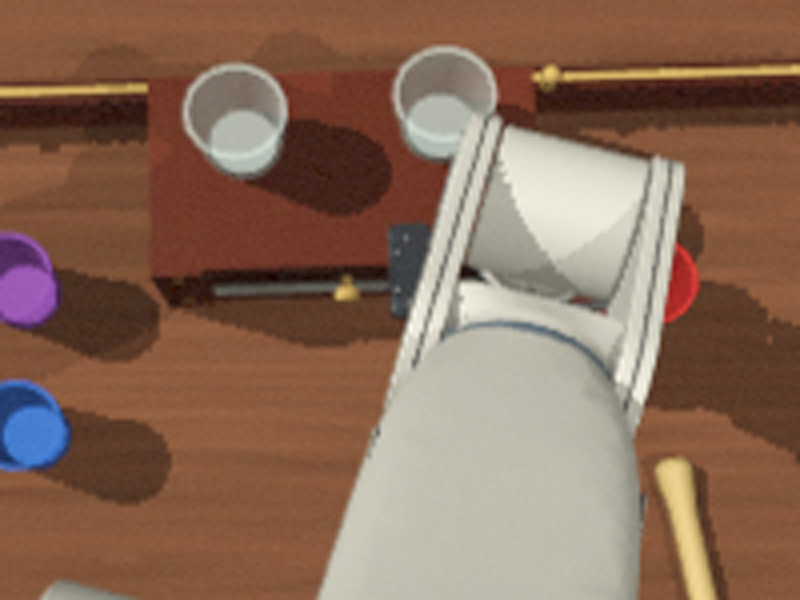

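>>> {"op": "move_arm", "data": {"motion": [[[0.02,-0.22,-0.01],[0,0,0]],[[0.25,-0.29,-0.02],[0,0,0.01]],[[0.5,-0.29,-0.02],[0,0,0.02]],[[0.75,-0.29,-0.02],[0,0,0.02]],[[1,-0.29,-0.02],[0,0,0.02]]]}}

```text
t: 31.5
ee_pos: [613.8, -11.9, 84.7]
orientation: [2.177, 2.216, 0.05]
ft_force: [1.2, -0.5, 0.7]
width: 0.7
```

```bash
python3 - <<'E'
from h import *
go(((622,74,84),92,2.5),((642,74,84),92,2.5),((648,74,84),92,2.5),((656,74,84),92,2.5))
E
```

```text
31.5 [613.8 -11.9  84.7] 91.0 [ 1.2 -0.5  0.7]
[0.572, 0.065, 0.007] [0.003, 0.003, -0.016]
[0.569, 0.198, 0.013] [0.003, 0.003, -0.016]
[0.569, 0.238, 0.015] [0.003, 0.003, -0.016]
[0.568, 0.291, 0.017] [0.003, 0.003, -0.016]
```

>>> {"op": "move_arm", "data": {"motion": [[[0.25,0.03,0],[0,0,0]],[[0.5,0.07,0.01],[0,0,-0.02]],[[0.57,0.17,0.01],[0,0,-0.02]],[[0.57,0.2,0.01],[0,0,-0.02]],[[0.57,0.23,0.01],[0,0,-0.02]]]}}

```text
t: 32.12
ee_pos: [643.4, 72.5, 83.8]
orientation: [2.158, 2.242, 0.041]
ft_force: [-17.8, 5.0, 12.0]
width: 0.4
```

>>> {"op": "move_arm", "data": {"motion": [[[0,0.02,0],[0,0,0]],[[0,0.03,0],[0,0,0]],[[0,0.04,0],[0,0,0]],[[0,0.05,0],[0,0,0]],[[0,0.06,0],[0,0,0]]]}}

```text
t: 32.75
ee_pos: [644.0, 72.4, 83.8]
orientation: [2.168, 2.25, 0.022]
ft_force: [-40.3, 5.1, 33.2]
width: 0.5
```

```bash
python3 - <<'E'
from h import *
look("t14")
go()
E
```

```text
front_mid [([657.3, -46.9, 95.8], 0.7)]
post [([661.0, -160.5, 87.9], 0.65)]
32.9 [644.   72.4  83.8] 92.1 [-37.    6.2  30.5]
```

View pics/t14.png

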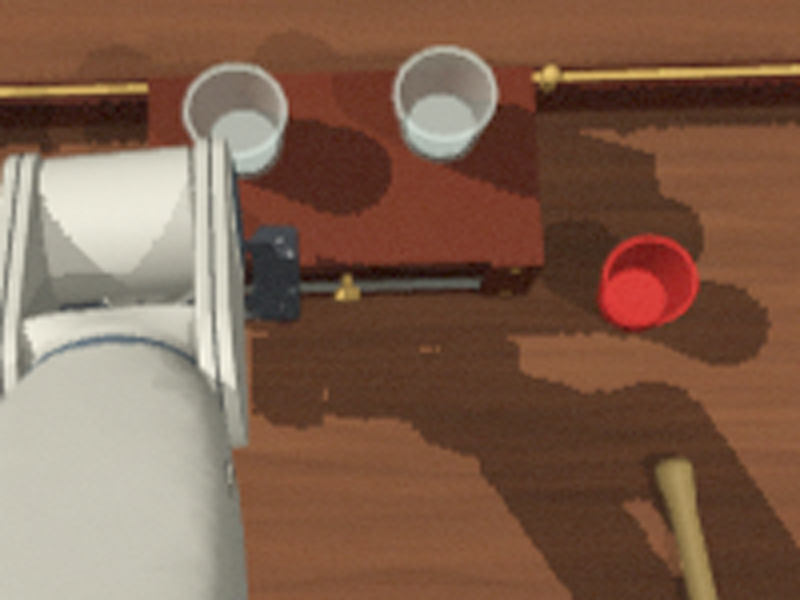

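>>> {"op": "move_arm", "data": {"motion": [[[-0.02,-0.2,-0.01],[0,0,0]],[[-0.25,-0.29,-0.02],[0,0,0.01]],[[-0.5,-0.29,-0.02],[0,0,0.02]],[[-0.75,-0.29,-0.02],[0,0,0.02]],[[-1,-0.29,-0.02],[0,0,0.02]]]}}

```text
t: 33.52
ee_pos: [617.5, -81.1, 86.5]
orientation: [2.179, 2.215, 0.049]
ft_force: [0.3, -0.3, 0.3]
width: 0.2
```

```bash
python3 - <<'E'
from h import *
go(((625,-163,84),92,2.5),((645,-163,84),92,2.5),((662,-163,84),92,2.5))
E
```

```text
33.525 [617.5 -81.1  86.5] 90.9 [ 0.3 -0.3  0.3]
[-0.547, 0.04, 0.02] [0.003, 0.003, -0.018]
[-0.549, 0.173, 0.026] [0.003, 0.003, -0.018]
[-0.551, 0.286, 0.031] [0.003, 0.003, -0.018]
```

>>> {"op": "move_arm", "data": {"motion": [[[-0.25,0.02,0.01],[0,0,0]],[[-0.5,0.05,0.02],[0,0,-0.02]],[[-0.55,0.17,0.03],[0,0,-0.02]],[[-0.55,0.22,0.03],[0,0,-0.02]],[[-0.55,0.25,0.03],[0,0,-0.02]]]}}

```text
t: 34.15
ee_pos: [651.7, -162.1, 83.1]
orientation: [2.16, 2.245, 0.036]
ft_force: [-26.2, -8.6, 18.0]
width: 0.3
```

>>> {"op": "move_arm", "data": {"motion": [[[0,0.01,0],[0,0,0]],[[0,0.02,0],[0,0,0]],[[0,0.03,0],[0,0,0]],[[0,0.04,0],[0,0,0]],[[0,0.05,0],[0,0,0]]]}}

```text
t: 34.78
ee_pos: [651.8, -162.0, 83.2]
orientation: [2.167, 2.253, 0.022]
ft_force: [-46.5, -11.9, 32.6]
width: 0.7
```

>>> {"op": "move_arm", "data": {"motion": [[[0,-0.18,0],[0,0,0]],[[0,-0.36,0],[0,0,0]],[[0,-0.56,-0.1],[0,0,0]],[[0,-0.76,-0.3],[0,0,0]],[[0,-1,-0.5],[0,0,0]]]}}

```text
t: 35.4
ee_pos: [510.0, -165.9, 152.6]
orientation: [2.154, 2.239, 0.048]
ft_force: [0.8, -0.2, 0.4]
width: 0.7
```

>>> {"op": "move_arm", "data": {"motion": [[[0,-0.2,-0.1],[0,0,0]],[[0,-0.4,-0.2],[0,0,0]],[[0,-0.5,-0.3],[0,0,0]],[[0,-0.5,-0.4],[0,0,0]],[[0,-0.5,-0.4],[0,0,0]]]}}

```text
t: 36.02
ee_pos: [435.1, -169.5, 209.8]
orientation: [2.152, 2.236, 0.051]
ft_force: [-0.1, 0.6, -0.2]
width: 0.4
```

```bash
python3 - <<'E'
from h import *
go()
look("s15","scene")
im=look("t15")
w=ctrl.get_image("wrist");cv2.imwrite("pics/w15.png",w["pixels"][:,:,::-1])
for c in ["top","scene"]:
  for n in ["back_l","rail_face","front_mid","drawer_in","tumbler_l_mid","tumbler_r_mid","jigger_waist","muddler_mid","bottle","coaster","ice_bucket"]:
    print(c,n,[([round(float(v)) for v in d["location"]],round(float(d["p"]),2)) for d in ctrl.pinpoint(c,n)][:4])
E
```

```text
36.025 [ 435.1 -169.5  209.8] 92.2 [-0.1  0.6 -0.2]
front_mid [([662.1, -49.4, 97.2], 0.63)]
post [([661.0, -163.2, 91.1], 0.86), ([655.8, 66.8, 89.6], 0.77), ([625.2, -471.8, 3.6], 0.58)]
front_mid [([659.4, -48.1, 100.1], 0.82)]
post [([661.7, -162.4, 89.0], 0.87), ([652.8, 73.5, 93.1], 0.56)]
top back_l []
top rail_face []
top front_mid [([659, -48, 100], 0.82)]
top drawer_in []
top tumbler_l_mid [([665, 198, 44], 0.79), ([756, 25, 183], 0.76), ([548, 187, 42], 0.63)]
top tumbler_r_mid [([769, -107, 176], 0.95), ([655, -262, 46], 0.63), ([634, 452, 2], 0.58)]
top jigger_waist []
top muddler_mid [([440, -302, 10], 0.5), ([670, -44, 41], 0.43)]
top bottle [([637, 450, 4], 0.83), ([648, 75, 90], 0.54)]
top coaster [([625, -475, 3], 0.85)]
top ice_bucket [([449, -571, 4], 0.76)]
scene back_l [([805, 90, 29], 0.66)]
scene rail_face [([804, 27, 25], 0.98), ([770, -110, 181], 0.49)]
scene front_mid [([662, -49, 97], 0.63)]
scene drawer_in [([662, -168, 89], 0.63)]
scene tumbler_l_mid [([663, 197, 42], 0.92), ([757, 26, 181], 0.79), ([550, 185, 48], 0.68)]
scene tumbler_r_mid [([770, -110, 183], 0.79), ([662, -265, 41], 0.7)]
scene jigger_waist [([668, -47, 37], 0.6)]
scene muddler_mid [([443, -305, 16], 0.68), ([659, -46, 72], 0.68), ([654, 64, 92], 0.2)]
scene bottle [([637, 452, 2], 0.94)]
scene coaster [([626, -473, 4], 0.75), ([754, 27, 180], 0.44)]
scene ice_bucket [([450, -573, -2], 0.74), ([636, 451, 0], 0.57)]
```

View pics/s15.png

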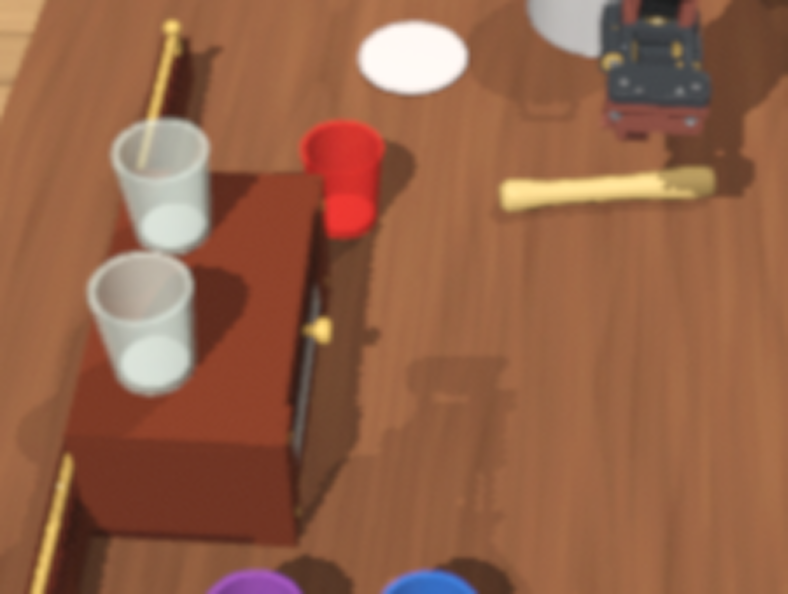

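View pics/t15.png

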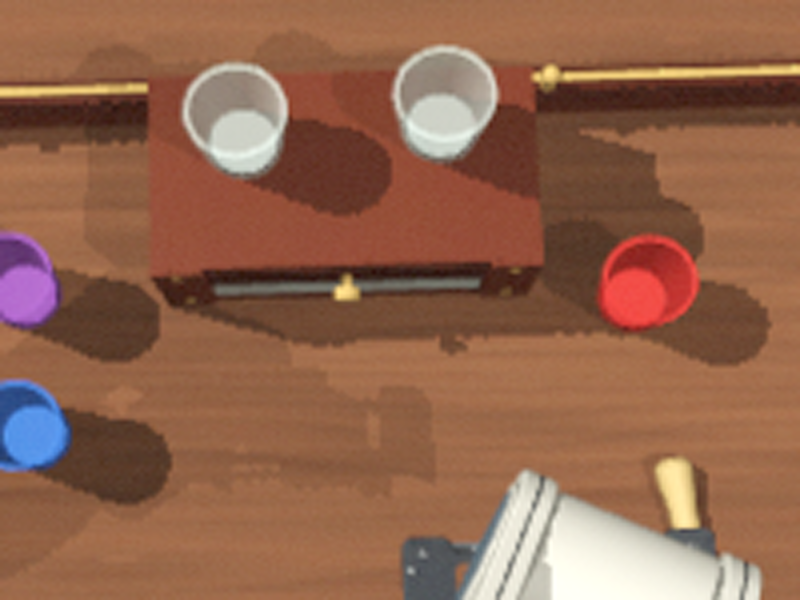

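View pics/w15.png

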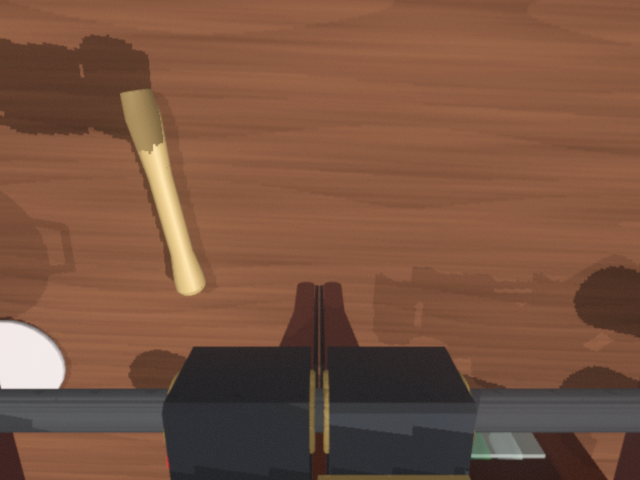

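```bash
python3 - <<'E'
from h import *
yaw=np.radians(1.95);c,s=np.cos(yaw),np.sin(yaw)
# front centre from contacts (post faces)
F=np.array([658.0+0.3,-45.0]); 
def W(x,y,z,F=F): return np.array([F[0]+c*(x+75)-s*y, F[1]+s*(x+75)+c*y, z])
for cam,(u0,v0,u1,v1),tag in [("top",(270,150,390,225),"o1"),("scene",(215,190,305,320),"o2")]:
    im=ctrl.get_image(cam);k=6 if cam=="top" else 4.5
    # find y offset using side edges later; draw
    a=cv2.resize(im["pixels"][v0:v1,u0:u1],None,fx=k,fy=k,interpolation=cv2.INTER_CUBIC)[:,:,::-1].copy()
    def P(x,y,z): 
        p=proj(im,W(x,y,z));return tuple(int(round(q)) for q in ((p-[u0,v0]+.5)*k))
    for p,col in [((-71,135,135),(255,0,0)),((-71,-135,135),(255,0,0)),((75,135,135),(255,0,0)),((75,-135,135),(255,0,0)),((-75,135,0),(0,255,0)),((-75,-135,0),(0,255,0)),((-91,0,97.5),(255,255,0)),((-101,0,97.5),(255,0,255))]:
        cv2.circle(a,P(*p),3,col,1)
    for y in (-117,117): cv2.drawMarker(a,P(-75,y,90),(255,255,255),0,6)
    cv2.imwrite(f"pics/{tag}.png",a);print(a.shape)
E
```

```text
(450, 720, 3)
(585, 405, 3)
```

View pics/o1.png

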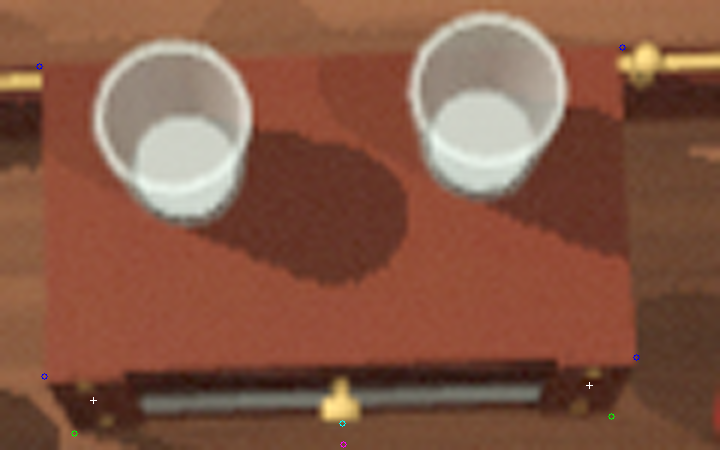

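View pics/o2.png

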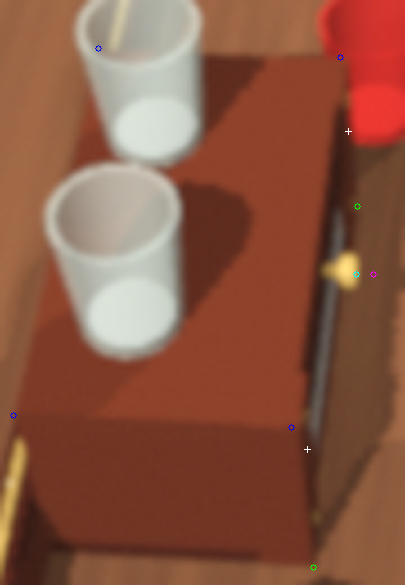

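```bash
python3 - <<'E'
from workcell import ctrl
print(ctrl.close_job(), ctrl.get_obs()["t"])
E
```

```text
the job is handed in; nothing more can be done
the job is handed in; nothing more can be done
```

I laid the jigger in the drawer and pushed the drawer shut by its knob. I then walked the chest back with nine alternating pushes on the two front corner posts, and handed the job in at about 36 s with the arm clear of everything.

**Against the rail:** Each post stopped advancing under the last pushes, the left at 40 N and the right at 46 N on the fingers. Probing the right post again afterwards found it in the same place. The line through the two stop positions is turned 1.9°, and the rail measures about 2.0°. The chest stayed within roughly 6° of square throughout, judging from the pictures.

**Drawer:** In the final top and scene pictures the knob tip lies within about 1–2 mm of where a shut drawer should put it. I did not touch the drawer again after the walking, so "shut" rests on the pictures.

**Everything else:**
- Both clear tumblers stand on top of the chest.
- The red, blue and purple look-alikes, muddler, bottle, coaster and ice bucket were found where they started, within the detection noise of about 5 mm.
- No contact with the glass was planned, and none showed in the pictures.

**What did not fully agree:** The network points scatter by up to about 5 mm; in the scene view the left post read 656 mm, against 654 mm from contact. A few low-confidence detections were plainly something else, and I disregarded them.

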